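# Weight, lock and seam a plaster mould

## Task

Close up the round plaster mould: put every iron weight from the bench on top of its lid, and then knock both spring-loaded locking pins fully down with the mallet. After that take the seam tool and run its tip slowly (about 3 cm a second) in the corner of the joint between lid and base, along the side facing the robot from its right-hand end to its left-hand end as the robot sees it. Finish with mallet and seam tool lying on the felt mat, the weights still on the lid, and the other things on the bench left alone.

Things in the scene. Friction and masses are not known exactly. Their poses are not given: they have to be found in the camera images.
- mould: Closed round two-part plaster mould, fixed on the bench. Origin: centre of its underside, on the bench; z up, y through its two lugs, -x towards the robot (turned by up to 0.3 rad). Base: disc 216 mm across, 50 mm tall; the lugs reach to y = +-160 mm (60 mm wide, 50 mm tall). Lid: disc 170 mm across, 40 mm thick, centred on the base.
- lid_top (a point): Centre of the lid's flat round top, 90 mm above the bench. Axes as the mould's.
- seam_mid (a point): Middle of the joint to run: the inside corner, an arc of 85 mm radius, where the lid's wall meets the base's flat top, 50 mm above the bench (ledge 23 mm wide). This point is at the mould's x = -85, y = 0. Run the robot's side of the arc from mould y = -65 mm (right end) to +65 mm (left end); in the corner the tip ball's centre is 89 mm from the axis, 54 mm high.
- mat: Grey felt mat, 240 (x) x 250 (y) x 4 mm, fixed on the bench to the left. Origin: centre of its underside.
- weight1_c (a point): Dark iron weight: round foot 54 mm across and 30 mm tall, with a round grip knob on it 22 mm across and 30 mm tall (60 mm in all); 0.35 to 0.7 kg; on the bench to the right. Point: its middle, 30 mm above its underside; z up the knob. From two to four are present.
- weight2_c (a point): Dark iron weight: round foot 54 mm across and 30 mm tall, with a round grip knob on it 22 mm across and 30 mm tall (60 mm in all); 0.35 to 0.7 kg; on the bench to the right. Point: its middle, 30 mm above its underside; z up the knob. From two to four are present.
- weight3_c (a point): Dark iron weight: round foot 54 mm across and 30 mm tall, with a round grip knob on it 22 mm across and 30 mm tall (60 mm in all); 0.35 to 0.7 kg; on the bench to the right. Point: its middle, 30 mm above its underside; z up the knob. From two to four are present.
- weight4_c (a point): Dark iron weight: round foot 54 mm across and 30 mm tall, with a round grip knob on it 22 mm across and 30 mm tall (60 mm in all); 0.35 to 0.7 kg; on the bench to the right. Point: its middle, 30 mm above its underside; z up the knob. From two to four are present.
- mallet_grip (a point): Wooden mallet, 0.28 to 0.46 kg, standing on one face of its head. Head 60 (x) x 50 (y) x 80 mm (z), strikes with its lower or upper face; handle 24 mm square, level along x. Point: on the handle's centre line, 45 mm above the head's lower face; x points to the head, its middle 65 mm ahead, its back face 35 mm ahead; the handle's free end is 90 mm behind.
- seam_tool_grip (a point): Seam tool, 0.08 kg, lying flat on the mat: dark wooden handle 24 mm square and 90 mm long, with a steel rod 6 mm thick along x. Point: on the centre line in the handle, 12 mm above its underside; x points to the tip, 80 mm ahead; the handle reaches from 60 mm behind to 30 mm ahead.
- seam_tool_tip (a point): Centre of the 8 mm ball at the end of the seam tool's rod.
- pin_r (a joint): How far the right-hand locking pin is down: 0 m up, 0.022 m fully down (starts up to 0.004). Against stiff friction and a spring it takes 6 to 9 N, and it stays where it is driven.
- pin_r_top (a point): Top of the flat steel head (28 mm across) of that pin, in the mould's right, y = -135 mm and x = 0; 120 mm above the bench when up, 98 mm when fully down. It slides down in a fixed steel sleeve whose top is at 85 mm.
- pin_l (a joint): How far the left-hand locking pin is down: 0 m up, 0.022 m fully down (starts up to 0.004). Against stiff friction and a spring it takes 6 to 9 N, and it stays where it is driven.
- pin_l_top (a point): Top of the flat steel head (28 mm across) of that pin, in the mould's left, y = +135 mm and x = 0; 120 mm above the bench when up, 98 mm when fully down. It slides down in a fixed steel sleeve whose top is at 85 mm.
- small_mould: Bystander, to be left alone: two-part round plaster mould, 90 mm across, 80 mm tall, right rear.
- plaster_disc: Bystander, to be left alone: plain plaster disc, 90 mm across, 35 mm thick, left rear.
- wood_rib: Bystander, to be left alone: flat wooden rib, 100 x 50 x 8 mm, left front.
- plaster_bat: Bystander, to be left alone: flat plaster bat, 120 x 100 x 22 mm, front, near the robot.
There are look-alikes about, which are no part of the job. Leave any blue look-alike of the part that bears weight4_c alone.

How it is judged:
By the outcome, as a careful person would: the job done as asked, in the order asked, and still so for the second after the job is handed in, with the robot touching nothing.
Of weight1, weight2, weight3, weight4 only 2 to 4 are there at a start; the rules pass over those that are not, and their reading is None.
At some moment in a run one of mallet, seam_tool may be knocked a few centimetres aside while the robot is not near it.
Once in a run the grip may slacken for a moment while it holds something.
It also fails if it takes over 208 s, if anything falls off the work surface, if the arm or the gripper's body presses on something with over 40 N, if the wrist force passes 120 N, or if a joint passes its speed limit or range.

## Robot

A 6-joint arm with a two-finger parallel gripper is mounted at the origin on the work surface. World frame = base frame: x ahead of the robot, y to its left, z up, the work surface at z = 0. Lengths are in m, angles in rad, forces in N, time in s.
With the tool pointing down it reaches from about 0.3 to 0.75 m from the base axis. Payload 8.5 kg.
Tool frame: the origin (TCP) lies on the centre line of the jaws, within the pads' length; the fingertips stand 25 mm ahead of it and the grasp point (between the pads) lies 6 mm ahead of it; z points along the fingers, y is the line along which they close (so a half turn about z gives the same grasp; the last joint's range is limited). The gripper opens to 85 mm and grips with 20 to 120 N. Pads are 22 mm wide; open, the fingers measure 114 mm over their backs; the gripper's body (76 mm by 85 mm) begins 54 mm behind the grasp point. The pads swing forward as they close: fully open they stand 13 mm farther back than shut.
Start: joints at [0.981, 0.381, 1.297, -0, 1.464, -0.215], TCP at [0.201, 0.512, 0.256] pointing down, gripper open.
Joint ranges: [-3.11, 3.11], [-0.89, 2.33], [0.22, 2.48], [-1.42, 4.56], [0.17, 2.85], [-2.88, 2.88]. Speed limits (rad/s): [2.39, 2.39, 3.14, 3.14, 3.14, 3.14].

## Interface

Orientations are given as a 3x3 rotation matrix whose columns are the frame's x, y, z axes.
In Python, from station import state, capture, close_job, recognise, silhouettes, place_of gives the robot as it stands.
- The arm moves only by the tool arm_command, never from a script. Its argument "steps" is a list of rows, each an object of numbers: "dx", "dy", "dz": the shift along the tool's x, y, z normalised to -1 to 1, where 1 is 0.025 m; "rx", "ry", "rz": the turn, a rotation vector about the tool's x, y, z normalised to -1 to 1, where 1 is 90 degrees; "fingers": the gripper's target within -1 to 1 (fully open at 1, half-way at 0, shut at -1). In form: [{"dx": .., "dy": .., "dz": .., "rx": .., "ry": .., "rz": .., "fingers": ..}, ...]. A call has 1 to 10 rows; each row shifts and turns the commanded pose from where the row before left it, along the tool's axes as they then stand; what a row does not reach is not made up. A row lasts 1/10 s, in which the tool goes at most 50 mm and 8.59 degrees, less where a joint would pass 70% of its speed; a pose out of reach is approached as far as the arm can. A call with a number of a shift or a turn outside -1 to 1 is refused whole. A call with a gripper value outside its range is refused whole. The fingers move at their own pace and stop on an object; the grip force is fixed at half the most. Time passes only in rows, so rows that do not move let the fingers close. It gives the time, the measured TCP pose, the force, the opening and the grip force at its end, in the units of the state.
- state(): the state, without advancing time (a new reading comes with each control period).
- capture(name): name is "scene" or "top" or "wrist"; returns a dict with "image" (384x512x3 uint8, red, green, blue), "z_map" (384x512 float32, m along the optical axis (not along the pixel's ray), 0 where there is no reading), "fov_y" (degrees; the focal length in pixels is half the picture's height over the tangent of half this angle, whatever the lens; pixels are square), "cx", "cy" (the principal point, pixels), "dist" ([k1, k2, p1, p2, k3] as OpenCV has them; the pictures are not rectified), "origin" and "attitude" of the camera in the world. Camera axes: x right, y down, z forward; pixel columns grow to the right and rows downward; lengths in m; the calibration is good to about 2 mm. A picture is of the moment at which its call begins.
- close_job(): hands the job in; it is judged then, once.
Trained networks look in a picture, given as the dict that the camera call returned (one of the last four; its "shot" number tells which), for a name from the list of things; names that differ only in an ending like _2 or _b are one class to them, and where a whole thing is asked for, a point or a joint stands for the part that bears it (a point fixed in the world has none). Each returns a list of dicts, best first, with "score" (0 to 1); they miss things now and then, are a little off and sometimes report something else, mostly with a low value. They report only what shows in the picture. A call takes as long as a camera call. They do not tell look-alikes from the thing itself.
- recognise(picture, thing): "bbox" ([left, top, right, bottom] in pixels, round what is visible of it).
- silhouettes(picture, thing): "region" (384x512 bool, what is visible of it) and "bbox" ([left, top, right, bottom] in pixels, round what is visible of it).
- place_of(picture, thing): "uv" ([column, row] in pixels: a listed point, or the origin of a listed thing).
The state is a dict: "t": time; "joint_pos": joint angles; "dq": joint speeds; "tau": joint torques, N m; "tool_pos": TCP position; "tcp_rot": TCP orientation; "contact_force": force on the tool from outside, world axes, zero at the start; "moment": the same for the moment, N m; "finger_gap": finger opening in m; "grasp_force": force on a finger pad.
Only numpy, scipy, OpenCV 4.12 (cv2) and the standard library are available. Lean on these libraries where they do the work, as an engineer would, in place of code of your own. Each camera call takes 0.05 s, during which the arm holds its last target. There are 200 camera calls.

## Working session

There is one attempt and no reset: what is moved stays moved. The work goes in short steps, Python scripts to look and compute and a tool call to move; the robot and the scene stay as the last step left them, time stands still between calls to the robot, and variables do not carry over. Pictures are saved under pics/ and viewed, at most 14 in all, crops included, and the job is handed in when it is done.

Besides the shell and the picture viewer there is one more tool, called after ">>>" as name([rows], argument=value, ...), one row to a line, values as JSON. arm_command: Moves the arm, as the interface text tells. Scaled input: -1 to 1 covers 0.025 m each way for a shift and 90 degrees each way for a turn. Its arguments: {"type":"object","properties":{"steps":{"type":"array","items":{"type":"object","properties":{"dx":{"type":"number"},"dy":{"type":"number"},"dz":{"type":"number"},"rx":{"type":"number"},"ry":{"type":"number"},"rz":{"type":"number"},"fingers":{"type":"number"}}}}},"required":["steps"]}

```bash
mkdir -p pics; cat > h.py <<'E'
import numpy as np, cv2
from station import state, capture, close_job, recognise, silhouettes, place_of
np.set_printoptions(precision=4, suppress=True)
def K(p):
    f=p["image"].shape[0]/2/np.tan(np.radians(p["fov_y"])/2)
    return np.array([[f,0,p["cx"]],[0,f,p["cy"]],[0,0,1.]])
def ray(p,uv):
    n=cv2.undistortPoints(np.array(uv,float).reshape(-1,1,2),K(p),np.array(p["dist"],float)).reshape(-1,2)
    d=np.c_[n,np.ones(len(n))]@np.array(p["attitude"]).T
    return np.array(p["origin"]),d
def onz(p,uv,z):
    o,d=ray(p,uv); return o+d*((z-o[2])/d[:,2])[:,None]
def cloud(p,mask=None):
    z=p["z_map"]; m=z>0
    if mask is not None: m&=mask
    v,u=np.nonzero(m); o,d=ray(p,np.c_[u,v]); return o+d*z[v,u][:,None]
def save(p,n): cv2.imwrite(f"pics/{n}.png",p["image"][:,:,::-1])
E
python3 - <<'E'
from h import *
s=state();print(s["t"],s["tool_pos"],s["contact_force"],s["finger_gap"])
ps=[capture("scene"),capture("top")]
for n,p in zip(["scene","top"],ps):
    save(p,n+"0"); print(n,p["origin"],p["attitude"],p["fov_y"])
Z=dict(mould=0,lid_top=.09,seam_mid=.05,mat=0,weight1_c=.03,mallet_grip=.045,seam_tool_grip=.016,seam_tool_tip=.016,pin_r_top=.119,pin_l_top=.119,small_mould=0,plaster_disc=0,wood_rib=0,plaster_bat=0)
for n,p in zip(["scene","top"],ps):
  for k,z in Z.items():
    for r in place_of(p,k)[:6]:
        if r["score"]>.2: print(n,k,round(r["score"],2),np.round(r["uv"]),onz(p,r["uv"],z)[0])
a,b=[p["image"] for p in ps]
E
```

```text
0.0 [0.2012 0.5116 0.2557] [-0.1263  0.3489  0.112 ] 0.08528945904479913
scene [0.8619 0.5667 0.91  ] [[-0.8735  0.3708 -0.3154]
 [ 0.4866  0.6861 -0.5408]
 [ 0.0159 -0.6259 -0.7797]] 51.94889836928743
top [0.4576 0.0138 1.2326] [[-0.0017 -0.9963  0.0856]
 [-0.9997 -0.0005 -0.0258]
 [ 0.0258 -0.0856 -0.996 ]] 51.778211536590156
scene mould 0.65 [213. 232.] [0.6406 0.0062 0.    ]
scene lid_top 0.97 [211. 210.] [ 0.6384 -0.004   0.09  ]
scene seam_mid 0.62 [241. 203.] [ 0.5442 -0.0136  0.05  ]
scene seam_mid 0.57 [186. 171.] [ 0.6282 -0.1968  0.05  ]
scene mat 0.73 [330. 307.] [0.4856 0.3396 0.    ]
scene mat 0.63 [238. 203.] [ 0.5327 -0.0528  0.    ]
scene weight1_c 0.57 [224. 140.] [ 0.4622 -0.2797  0.03  ]
scene weight1_c 0.48 [300. 221.] [0.4222 0.104  0.03  ]
scene mallet_grip 0.66 [352. 322.] [0.4841 0.4059 0.045 ]
scene seam_tool_grip 0.79 [328. 284.] [0.4609 0.291  0.016 ]
scene seam_tool_tip 0.81 [295. 290.] [0.5421 0.2638 0.016 ]
scene seam_tool_tip 0.45 [162. 157.] [ 0.6641 -0.3172  0.016 ]
scene pin_r_top 0.65 [189. 170.] [ 0.6389 -0.1349  0.119 ]
scene pin_l_top 0.59 [236.
[... 457 characters left out ...]
4751 0.3494 0.    ]
top weight1_c 0.73 [342. 219.] [ 0.4596 -0.2899  0.03  ]
top seam_tool_grip 0.7 [254. 190.] [ 0.5497 -0.0201  0.016 ]
top seam_tool_grip 0.63 [154. 216.] [0.4675 0.2846 0.016 ]
top seam_tool_tip 0.73 [159. 195.] [0.5336 0.2715 0.016 ]
top pin_r_top 0.54 [299. 156.] [ 0.6393 -0.1465  0.119 ]
top pin_r_top 0.49 [153. 139.] [0.6852 0.268  0.119 ]
top pin_l_top 0.52 [205. 156.] [0.6378 0.1211 0.119 ]
top small_mould 0.88 [350. 151.] [ 0.674 -0.327  0.   ]
top plaster_disc 0.55 [157. 140.] [0.708  0.2848 0.    ]
top wood_rib 0.73 [219. 231.] [0.4219 0.0864 0.    ]
top plaster_bat 0.73 [204. 160.] [0.644  0.1337 0.    ]
top plaster_bat 0.69 [285. 240.] [ 0.3961 -0.1161  0.    ]
```

View pics/top0.png

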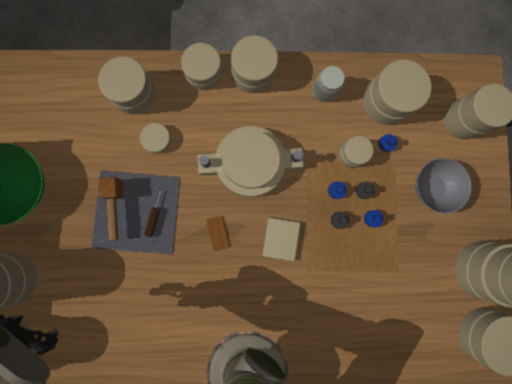

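View pics/scene0.png

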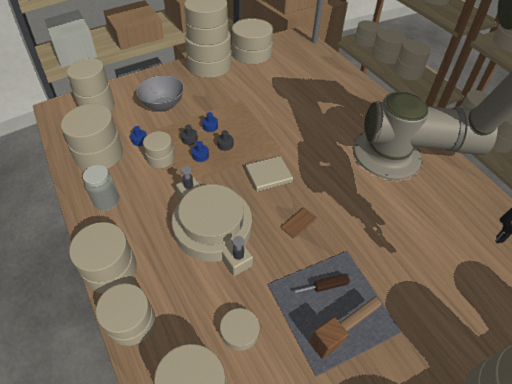

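```bash
python3 - <<'E'
from h import *
for n in ["top","scene"]:
    p=capture(n); C=np.full(p["z_map"].shape+(3,),np.nan)
    z=p["z_map"]; v,u=np.nonzero(z>0); C[v,u]=cloud(p)
    im=p["image"].astype(int); 
    def reg(x0,x1,y0,y1,z0,z1,m=True):
        with np.errstate(invalid='ignore'):
            return (C[...,0]>x0)&(C[...,0]<x1)&(C[...,1]>y0)&(C[...,1]<y1)&(C[...,2]>z0)&(C[...,2]<z1)&m
    def circ(mask):
        P=C[mask][:,:2]; (c,r)=cv2.minEnclosingCircle(P.astype(np.float32)); return np.array(c),r,P.mean(0),len(P),np.median(C[mask][:,2])
    print(n,"lid",circ(reg(.5,.76,-.12,.1,.082,.097)))
    print("pinR",circ(reg(.57,.70,-.2,-.11,.105,.13)))
    print("pinL",circ(reg(.57,.70,.08,.17,.105,.13)))
    blue=im[...,2]-im[...,0]>40
    low=reg(.35,.75,-.45,-.2,.02,.075,(im.sum(2)<240))
    nl,lab,st,ce=cv2.connectedComponentsWithStats(low.astype(np.uint8))
    for i in range(1,nl):
        if st[i,4]>15:
            m=lab==i; print("weight",ce[i].round(),st[i,4],"blue",blue[m].mean().round(2),C[m].mean(0),C[m][:,2].max())
            t=m&(C[...,2]>.052)
            if t.any(): print("   knob",circ(t))
    for nm,b in [("head",(.4,.65,.25,.5,.06,.1)),("handle",(.3,.65,.25,.5,.04,.068)),("tool",(.3,.65,.2,.33,.015,.04)),("matsurf",(.3,.65,.2,.5,.0,.01))]:
        m=reg(*b)
        if m.sum()>4:
            P=C[m]; r=cv2.minAreaRect(P[:,:2].astype(np.float32)); w=np.linalg.eigh(np.cov(P[:,:2].T))[1][:,1]
            print(nm,len(P),P.mean(0),np.array(r[0]),np.array(r[1]),r[2],"axis",np.degrees(np.arctan2(w[1],w[0])))
print(state()["t"])
E
```

```text
top lid (array([ 0.6367, -0.0076]), 0.08504229784011841, array([ 0.6361, -0.0077]), 2603, np.float64(0.08987783661195548))
pinR (array([ 0.6456, -0.1428]), 0.013761446811258793, array([ 0.6452, -0.1423]), 76, np.float64(0.1170917287670511))
pinL (array([0.6277, 0.1266]), 0.014237040653824806, array([0.6281, 0.1263]), 77, np.float64(0.11686937909969108))
weight [387. 142.] 183 blue 0.98 [ 0.6969 -0.4338  0.0372] 0.06413189817592246
   knob (array([ 0.7006, -0.4419]), 0.011138900183141232, array([ 0.6996, -0.4406]), 43, np.float64(0.05933521116049256))
weight [337. 189.] 236 blue 0.94 [ 0.5489 -0.2744  0.0358] 0.06457979719009521
   knob (array([ 0.5504, -0.2769]), 0.010946427471935749, array([ 0.5498, -0.2771]), 42, np.float64(0.059338791246011824))
weight [365. 189.] 248 blue 0.0 [ 0.549  -0.3622  0.0353] 0.06418410440201683
   knob (array([ 0.5504, -0.3657]), 0.011201427318155766, array([ 0.5494, -0.3648]), 45, np.float64(0.05901863009549002))
weight [340. 220.] 244 blue 0.0 [ 0.4569 -0.282   0.0357] 0.06578579814742147
   knob (array([ 0.4575, -0.2842]), 0.011681118048727512, array
[... 1776 characters left out ...]
array([ 0.458 , -0.2832]), 30, np.float64(0.05778413818460382))
weight [199. 150.] 196 blue 0.95 [ 0.5525 -0.271   0.0348] 0.06300065753957251
   knob (array([ 0.5507, -0.2761]), 0.01131765078753233, array([ 0.5512, -0.2747]), 34, np.float64(0.057932842584477395))
head 945 [0.5312 0.408  0.0765] [0.4926 0.4022] [0.1833 0.051 ] 6.163592338562012 axis -174.50570253742444
handle 631 [0.4812 0.4054 0.0581] [0.4913 0.4098] [0.1865 0.0478] 1.0804132223129272 axis -173.27772704522582
tool 384 [0.4629 0.2908 0.0251] [0.4766 0.2846] [0.0246 0.1426] 73.64408874511719 axis 164.05576535837614
matsurf 10027 [0.4828 0.3537 0.003 ] [0.475 0.35 ] [0.2999 0.3499] 89.99775695800781 axis 167.05600345868157
1.6
```

```bash
python3 - <<'E'
from h import *
s=state();print(s["t"],s["tool_pos"],s["joint_pos"]);print(s["tcp_rot"])
E
```

```text
1.6 [0.2013 0.5118 0.2563] [ 0.9807  0.3806  1.2974  0.      1.4636 -0.2153]
[[-0.9306  0.3661 -0.    ]
 [ 0.3661  0.9306  0.    ]
 [ 0.      0.     -1.    ]]
```

>>> arm_command([
  {"rz":-0.0796},
  {"rz":-0.0796},
  {"rz":-0.0796},
  {"dx":-0.387,"dy":-0.974},
  {"dx":-0.387,"dy":-0.974},
  {"dx":-0.387,"dy":-0.974},
  {"dx":-0.387,"dy":-0.974},
  {"dx":-0.387,"dy":-0.974},
  {"dx":-0.387,"dy":-0.974},
  {"dx":-0.387,"dy":-0.974},
])

```text
invalid input
```

>>> arm_command([
  {"dx":-0.387,"dy":-0.974},
  {"dx":-0.387,"dy":-0.974},
  {"dx":-0.387,"dy":-0.974},
  {"dx":-0.387,"dy":-0.974},
  {"dx":-0.387,"dy":-0.974},
  {"dx":-0.387,"dy":-0.974},
  {"dx":-0.387,"dy":-0.974},
  {"dx":-0.387,"dy":-0.974},
  {"dx":-0.387,"dy":-0.974},
  {"dx":-0.387,"dy":-0.974},
])

```text
invalid input
```

>>> arm_command([
  {"dx":-0.387,"dy":-0.974},
  {"dx":-0.387,"dy":-0.974},
  {"dx":-0.387,"dy":-0.974},
  {"dx":-0.387,"dy":-0.974},
  {"dx":-0.387,"dy":-0.974},
  {"dx":-0.387,"dy":-0.974},
  {"dx":-0.387,"dy":-0.974},
  {"dx":-0.387,"dy":-0.974},
  {"dx":-0.387,"dy":-0.974},
  {"dx":-0.387,"dy":-0.974},
])

```text
invalid input
```

>>> arm_command([
  {"dx":-0.387,"dy":-0.974},
  {"dx":-0.387,"dy":-0.974},
  {"dx":-0.387,"dy":-0.974},
  {"dx":-0.387,"dy":-0.974},
  {"dx":-0.387,"dy":-0.974},
  {"dx":-0.387,"dy":-0.974},
  {"dx":-0.387,"dy":-0.974},
  {"dx":-0.387,"dy":-0.974},
  {"dx":-0.387,"dy":-0.974},
])

```text
invalid input
```

>>> arm_command([
  {"dx":0,"dy":0,"dz":0,"rx":0,"ry":0,"rz":-0.0796,"fingers":1},
  {"dx":0,"dy":0,"dz":0,"rx":0,"ry":0,"rz":-0.0796,"fingers":1},
  {"dx":0,"dy":0,"dz":0,"rx":0,"ry":0,"rz":-0.0796,"fingers":1},
])

```text
t: 1.9
tool_pos: [0.2013, 0.5118, 0.2563]
tcp_rot: [[-1.0, -0.006, -0.0], [-0.006, 1.0, -0.0], [0.0, -0.0, -1.0]]
contact_force: [0.5, -0.4, -0.0]
finger_gap: 0.085
grasp_force: 0.0
```

>>> arm_command([
  {"dx":-0.387,"dy":-0.974,"dz":0,"rx":0,"ry":0,"rz":0,"fingers":1},
  {"dx":-0.387,"dy":-0.974,"dz":0,"rx":0,"ry":0,"rz":0,"fingers":1},
  {"dx":-0.387,"dy":-0.974,"dz":0,"rx":0,"ry":0,"rz":0,"fingers":1},
  {"dx":-0.387,"dy":-0.974,"dz":0,"rx":0,"ry":0,"rz":0,"fingers":1},
  {"dx":-0.387,"dy":-0.974,"dz":0,"rx":0,"ry":0,"rz":0,"fingers":1},
  {"dx":-0.387,"dy":-0.974,"dz":0,"rx":0,"ry":0,"rz":0,"fingers":1},
  {"dx":-0.387,"dy":-0.974,"dz":0,"rx":0,"ry":0,"rz":0,"fingers":1},
  {"dx":-0.387,"dy":-0.974,"dz":0,"rx":0,"ry":0,"rz":0,"fingers":1},
  {"dx":-0.387,"dy":-0.974,"dz":0,"rx":0,"ry":0,"rz":0,"fingers":1},
])

```text
t: 2.8
tool_pos: [0.2887, 0.2917, 0.2565]
tcp_rot: [[-1.0, -0.0, 0.0], [-0.0, 1.0, 0.0], [-0.0, 0.0, -1.0]]
contact_force: [0.3, -0.1, 0.9]
finger_gap: 0.085
grasp_force: 0.0
```

>>> arm_command([
  {"dx":-0.387,"dy":-0.974,"dz":0,"rx":0,"ry":0,"rz":0,"fingers":1},
  {"dx":-0.387,"dy":-0.974,"dz":0,"rx":0,"ry":0,"rz":0,"fingers":1},
  {"dx":-0.387,"dy":-0.974,"dz":0,"rx":0,"ry":0,"rz":0,"fingers":1},
  {"dx":-0.387,"dy":-0.974,"dz":0,"rx":0,"ry":0,"rz":0,"fingers":1},
  {"dx":-0.387,"dy":-0.974,"dz":0,"rx":0,"ry":0,"rz":0,"fingers":1},
  {"dx":-0.387,"dy":-0.974,"dz":0,"rx":0,"ry":0,"rz":0,"fingers":1},
  {"dx":-0.387,"dy":-0.974,"dz":0,"rx":0,"ry":0,"rz":0,"fingers":1},
  {"dx":-0.387,"dy":-0.974,"dz":0,"rx":0,"ry":0,"rz":0,"fingers":1},
  {"dx":-0.387,"dy":-0.974,"dz":0,"rx":0,"ry":0,"rz":0,"fingers":1},
])

```text
t: 3.7
tool_pos: [0.3759, 0.0725, 0.2565]
tcp_rot: [[-1.0, -0.0, 0.0], [-0.0, 1.0, -0.0], [-0.0, -0.0, -1.0]]
contact_force: [0.0, -0.1, -1.3]
finger_gap: 0.0854
grasp_force: 0.0
```

>>> arm_command([
  {"dx":-0.387,"dy":-0.974,"dz":0,"rx":0,"ry":0,"rz":0,"fingers":1},
  {"dx":-0.387,"dy":-0.974,"dz":0,"rx":0,"ry":0,"rz":0,"fingers":1},
  {"dx":-0.387,"dy":-0.974,"dz":0,"rx":0,"ry":0,"rz":0,"fingers":1},
  {"dx":-0.387,"dy":-0.974,"dz":0,"rx":0,"ry":0,"rz":0,"fingers":1},
  {"dx":-0.387,"dy":-0.974,"dz":0,"rx":0,"ry":0,"rz":0,"fingers":1},
  {"dx":-0.387,"dy":-0.974,"dz":0,"rx":0,"ry":0,"rz":0,"fingers":1},
  {"dx":-0.387,"dy":-0.974,"dz":0,"rx":0,"ry":0,"rz":0,"fingers":1},
  {"dx":-0.387,"dy":-0.974,"dz":0,"rx":0,"ry":0,"rz":0,"fingers":1},
  {"dx":-0.387,"dy":-0.974,"dz":0,"rx":0,"ry":0,"rz":0,"fingers":1},
])

```text
t: 4.6
tool_pos: [0.4631, -0.1467, 0.2564]
tcp_rot: [[-1.0, -0.0, 0.0], [-0.0, 1.0, -0.0], [-0.0, -0.0, -1.0]]
contact_force: [0.5, -0.0, 0.3]
finger_gap: 0.0851
grasp_force: 0.0
```

>>> arm_command([
  {"dx":-0.387,"dy":-0.974,"dz":0,"rx":0,"ry":0,"rz":0,"fingers":1},
  {"dx":-0.387,"dy":-0.974,"dz":0,"rx":0,"ry":0,"rz":0,"fingers":1},
  {"dx":-0.387,"dy":-0.974,"dz":0,"rx":0,"ry":0,"rz":0,"fingers":1},
  {"dx":-0.387,"dy":-0.974,"dz":0,"rx":0,"ry":0,"rz":0,"fingers":1},
  {"dx":-0.387,"dy":-0.974,"dz":0,"rx":0,"ry":0,"rz":0,"fingers":1},
  {"dx":-0.387,"dy":-0.974,"dz":0,"rx":0,"ry":0,"rz":0,"fingers":1},
  {"dx":-0.387,"dy":-0.974,"dz":0,"rx":0,"ry":0,"rz":0,"fingers":1},
  {"dx":-0.387,"dy":-0.974,"dz":0,"rx":0,"ry":0,"rz":0,"fingers":1},
  {"dx":-0.387,"dy":-0.974,"dz":0,"rx":0,"ry":0,"rz":0,"fingers":1},
])

```text
t: 5.5
tool_pos: [0.5502, -0.3657, 0.2562]
tcp_rot: [[-1.0, -0.0, -0.0], [-0.0, 1.0, 0.0], [0.0, 0.0, -1.0]]
contact_force: [0.6, 0.3, -0.2]
finger_gap: 0.0856
grasp_force: 0.0
```

```bash
cat >> h.py <<'E'
def wknobs(p,z0=.05,z1=.068):
    z=p["z_map"]; C=np.full(z.shape+(3,),np.nan); v,u=np.nonzero(z>0); C[v,u]=cloud(p)
    m=(np.nan_to_num(C[...,2])>z0)&(np.nan_to_num(C[...,2])<z1); im=p["image"].astype(int)
    n,lab,st,ce=cv2.connectedComponentsWithStats(m.astype(np.uint8))
    for i in range(1,n):
        if st[i,4]>30:
            q=lab==i; c,r=cv2.minEnclosingCircle(C[q][:,:2].astype(np.float32))
            print("comp",ce[i].round(),st[i,4],np.array(c),round(r,4),"z",np.median(C[q][:,2]),"rgb",im[q].mean(0).round())
E
python3 - <<'E'
from h import *
p=capture("wrist"); save(p,"w1"); wknobs(p); print(p["origin"])
E
```

```text
comp [337.  85.] 401 [ 0.4575 -0.286 ] 0.0112 z 0.060992493098040224 rgb [71. 73. 78.]
comp [236.  90.] 367 [ 0.4619 -0.3909] 0.011 z 0.06111552976018947 rgb [ 27.  76. 155.]
comp [ 36. 192.] 2932 [ 0.5605 -0.5926] 0.0811 z 0.05801932748565786 rgb [103. 101. 105.]
comp [122. 158.] 165 [ 0.5367 -0.5255] 0.0435 z 0.060099626328068756 rgb [120. 103.  91.]
comp [259. 171.] 307 [ 0.5491 -0.3668] 0.011 z 0.06086066209254887 rgb [69. 70. 75.]
comp [337. 172.] 327 [ 0.5491 -0.2793] 0.011 z 0.060709626250944615 rgb [ 24.  71. 149.]
comp [470. 229.] 3254 [ 0.6134 -0.1186] 0.0761 z 0.05133953495406482 rgb [111. 104.  87.]
comp [283. 238.] 397 [ 0.6511 -0.3346] 0.041 z 0.05890710928139553 rgb [117. 108.  90.]
comp [496. 294.] 357 [ 0.7086 -0.0565] 0.0438 z 0.05115288046420052 rgb [121. 113.  95.]
comp [199. 287.] 274 [ 0.699  -0.4438] 0.0113 z 0.060538852062313325 rgb [ 24.  66. 139.]
comp [ 12. 299.] 253 [ 0.7178 -0.692 ] 0.019 z 0.05870483067281684 rgb [114. 106.  88.]
comp [191. 329.] 253 [ 0.7646 -0.4606] 0.0219 z 0.0580866943900501 rgb [98. 91. 75.]
[ 0.4808 -0.3653  0.375 ]
```

View pics/w1.png

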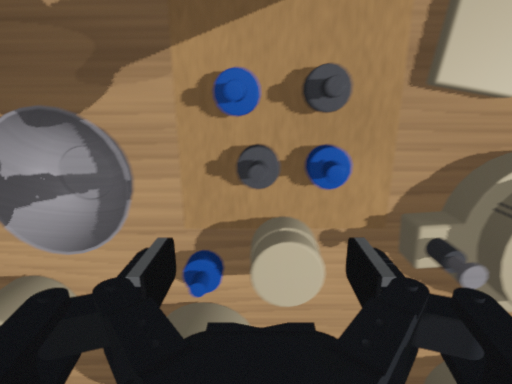

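>>> arm_command([
  {"dx":0,"dy":0,"dz":1,"rx":0,"ry":0,"rz":0,"fingers":1},
  {"dx":0,"dy":0,"dz":1,"rx":0,"ry":0,"rz":0,"fingers":1},
  {"dx":0,"dy":0,"dz":1,"rx":0,"ry":0,"rz":0,"fingers":1},
  {"dx":0,"dy":0,"dz":1,"rx":0,"ry":0,"rz":0,"fingers":1},
  {"dx":0,"dy":0,"dz":1,"rx":0,"ry":0,"rz":0,"fingers":1},
  {"dx":0,"dy":0,"dz":1,"rx":0,"ry":0,"rz":0,"fingers":1},
  {"dx":0,"dy":0,"dz":0.96,"rx":0,"ry":0,"rz":0,"fingers":1},
  {"dx":0,"dy":0,"dz":0.6,"rx":0,"ry":0,"rz":0,"fingers":1},
  {"dx":0,"dy":0,"dz":0.36,"rx":0,"ry":0,"rz":0,"fingers":1},
  {"dx":0,"dy":0,"dz":0,"rx":0,"ry":0,"rz":0,"fingers":-1},
])

```text
t: 6.55
tool_pos: [0.5496, -0.3644, 0.0573]
tcp_rot: [[-1.0, -0.0, -0.001], [-0.0, 1.0, 0.001], [0.001, 0.001, -1.0]]
contact_force: [-0.3, 0.0, 0.6]
finger_gap: 0.0733
grasp_force: 0.0
```

>>> arm_command([
  {"dx":0,"dy":0,"dz":0,"rx":0,"ry":0,"rz":0,"fingers":-1},
  {"dx":0,"dy":0,"dz":0,"rx":0,"ry":0,"rz":0,"fingers":-1},
  {"dx":0,"dy":0,"dz":0,"rx":0,"ry":0,"rz":0,"fingers":-1},
  {"dx":0,"dy":0,"dz":0,"rx":0,"ry":0,"rz":0,"fingers":-1},
  {"dx":0,"dy":0,"dz":0,"rx":0,"ry":0,"rz":0,"fingers":-1},
  {"dx":0,"dy":0,"dz":0,"rx":0,"ry":0,"rz":0,"fingers":-1},
  {"dx":0,"dy":0,"dz":0,"rx":0,"ry":0,"rz":0,"fingers":-1},
  {"dx":0,"dy":0,"dz":0,"rx":0,"ry":0,"rz":0,"fingers":-1},
])

```text
t: 7.35
tool_pos: [0.5502, -0.3654, 0.0593]
tcp_rot: [[-1.0, -0.0, 0.001], [-0.0, 1.0, -0.002], [-0.001, -0.002, -1.0]]
contact_force: [0.1, -3.5, 6.4]
finger_gap: 0.0202
grasp_force: 58.5
```

>>> arm_command([
  {"dx":0,"dy":0,"dz":-0.4,"rx":0,"ry":0,"rz":0,"fingers":-1},
  {"dx":0,"dy":0,"dz":-0.8,"rx":0,"ry":0,"rz":0,"fingers":-1},
  {"dx":0,"dy":0,"dz":-1,"rx":0,"ry":0,"rz":0,"fingers":-1},
  {"dx":0,"dy":0,"dz":-1,"rx":0,"ry":0,"rz":0,"fingers":-1},
  {"dx":0,"dy":0,"dz":-1,"rx":0,"ry":0,"rz":0,"fingers":-1},
  {"dx":0,"dy":0,"dz":-1,"rx":0,"ry":0,"rz":0,"fingers":-1},
  {"dx":0,"dy":0,"dz":-1,"rx":0,"ry":0,"rz":0,"fingers":-1},
  {"dx":0,"dy":0,"dz":-0.8,"rx":0,"ry":0,"rz":0,"fingers":-1},
])

```text
t: 8.15
tool_pos: [0.5496, -0.364, 0.2343]
tcp_rot: [[-1.0, -0.001, -0.001], [-0.001, 1.0, 0.001], [0.001, 0.001, -1.0]]
contact_force: [0.4, -0.1, -4.7]
finger_gap: 0.0204
grasp_force: 59.2
```

>>> arm_command([
  {"dx":-0.318,"dy":0.961,"dz":0,"rx":0,"ry":0,"rz":0,"fingers":-1},
  {"dx":-0.318,"dy":0.961,"dz":0,"rx":0,"ry":0,"rz":0,"fingers":-1},
  {"dx":-0.318,"dy":0.961,"dz":0,"rx":0,"ry":0,"rz":0,"fingers":-1},
  {"dx":-0.318,"dy":0.961,"dz":0,"rx":0,"ry":0,"rz":0,"fingers":-1},
  {"dx":-0.318,"dy":0.961,"dz":0,"rx":0,"ry":0,"rz":0,"fingers":-1},
  {"dx":-0.318,"dy":0.961,"dz":0,"rx":0,"ry":0,"rz":0,"fingers":-1},
  {"dx":-0.318,"dy":0.961,"dz":0,"rx":0,"ry":0,"rz":0,"fingers":-1},
  {"dx":-0.318,"dy":0.961,"dz":0,"rx":0,"ry":0,"rz":0,"fingers":-1},
])

```text
t: 8.95
tool_pos: [0.6131, -0.1709, 0.2326]
tcp_rot: [[-1.0, -0.001, -0.003], [-0.001, 1.0, 0.002], [0.003, 0.002, -1.0]]
contact_force: [1.5, 0.2, -5.1]
finger_gap: 0.0199
grasp_force: 59.5
```

>>> arm_command([
  {"dx":-0.318,"dy":0.961,"dz":0,"rx":0,"ry":0,"rz":0,"fingers":-1},
  {"dx":-0.318,"dy":0.961,"dz":0,"rx":0,"ry":0,"rz":0,"fingers":-1},
  {"dx":-0.318,"dy":0.961,"dz":0,"rx":0,"ry":0,"rz":0,"fingers":-1},
  {"dx":-0.318,"dy":0.961,"dz":0,"rx":0,"ry":0,"rz":0,"fingers":-1},
  {"dx":-0.318,"dy":0.961,"dz":0,"rx":0,"ry":0,"rz":0,"fingers":-1},
  {"dx":-0.318,"dy":0.961,"dz":0,"rx":0,"ry":0,"rz":0,"fingers":-1},
  {"dx":-0.318,"dy":0.961,"dz":0,"rx":0,"ry":0,"rz":0,"fingers":-1},
  {"dx":0,"dy":0,"dz":0,"rx":0,"ry":0,"rz":0,"fingers":-1},
])

```text
t: 9.75
tool_pos: [0.6688, -0.0008, 0.2323]
tcp_rot: [[-1.0, -0.004, -0.003], [-0.004, 1.0, 0.002], [0.003, 0.002, -1.0]]
contact_force: [0.6, -1.4, -4.4]
finger_gap: 0.0201
grasp_force: 59.5
```

>>> arm_command([
  {"dx":0,"dy":0,"dz":0.7,"rx":0,"ry":0,"rz":0,"fingers":-1},
  {"dx":0,"dy":0,"dz":0.8,"rx":0,"ry":0,"rz":0,"fingers":-1},
  {"dx":0,"dy":0,"dz":0.8,"rx":0,"ry":0,"rz":0,"fingers":-1},
  {"dx":0,"dy":0,"dz":0.6,"rx":0,"ry":0,"rz":0,"fingers":-1},
  {"dx":0,"dy":0,"dz":0.3,"rx":0,"ry":0,"rz":0,"fingers":-1},
  {"dx":0,"dy":0,"dz":0.1,"rx":0,"ry":0,"rz":0,"fingers":-1},
  {"dx":0,"dy":0,"dz":0.05,"rx":0,"ry":0,"rz":0,"fingers":-1},
  {"dx":0,"dy":0,"dz":0,"rx":0,"ry":0,"rz":0,"fingers":-1},
])

```text
t: 10.55
tool_pos: [0.6692, -0.0044, 0.1502]
tcp_rot: [[-1.0, -0.0, 0.001], [-0.0, 1.0, -0.0], [-0.001, -0.0, -1.0]]
contact_force: [0.1, 0.7, -4.2]
finger_gap: 0.0202
grasp_force: 59.6
```

>>> arm_command([
  {"dx":0,"dy":0,"dz":0.04,"rx":0,"ry":0,"rz":0,"fingers":-1},
  {"dx":0,"dy":0,"dz":0.04,"rx":0,"ry":0,"rz":0,"fingers":-1},
  {"dx":0,"dy":0,"dz":0,"rx":0,"ry":0,"rz":0,"fingers":-1},
])

```text
t: 10.85
tool_pos: [0.6694, -0.0044, 0.1493]
tcp_rot: [[-1.0, -0.0, 0.002], [-0.0, 1.0, -0.001], [-0.002, -0.001, -1.0]]
contact_force: [-1.6, -0.4, 4.8]
finger_gap: 0.0202
grasp_force: 60.8
```

>>> arm_command([
  {"dx":0,"dy":0,"dz":0,"rx":0,"ry":0,"rz":0,"fingers":1},
  {"dx":0,"dy":0,"dz":0,"rx":0,"ry":0,"rz":0,"fingers":1},
  {"dx":0,"dy":0,"dz":0,"rx":0,"ry":0,"rz":0,"fingers":1},
  {"dx":0,"dy":0,"dz":0,"rx":0,"ry":0,"rz":0,"fingers":1},
  {"dx":0,"dy":0,"dz":-0.4,"rx":0,"ry":0,"rz":0,"fingers":1},
  {"dx":0,"dy":0,"dz":-0.8,"rx":0,"ry":0,"rz":0,"fingers":1},
  {"dx":0,"dy":0,"dz":-1,"rx":0,"ry":0,"rz":0,"fingers":1},
  {"dx":0,"dy":0,"dz":-1,"rx":0,"ry":0,"rz":0,"fingers":1},
  {"dx":0,"dy":0,"dz":-0.8,"rx":0,"ry":0,"rz":0,"fingers":1},
])

```text
t: 11.75
tool_pos: [0.6692, -0.0043, 0.2501]
tcp_rot: [[-1.0, -0.0, 0.002], [-0.0, 1.0, -0.0], [-0.002, -0.0, -1.0]]
contact_force: [0.2, -1.0, -0.1]
finger_gap: 0.0855
grasp_force: 0.0
```

>>> arm_command([
  {"dx":0.708,"dy":-0.932,"dz":0,"rx":0,"ry":0,"rz":0,"fingers":1},
  {"dx":0.708,"dy":-0.932,"dz":0,"rx":0,"ry":0,"rz":0,"fingers":1},
  {"dx":0.708,"dy":-0.932,"dz":0,"rx":0,"ry":0,"rz":0,"fingers":1},
  {"dx":0.708,"dy":-0.932,"dz":0,"rx":0,"ry":0,"rz":0,"fingers":1},
  {"dx":0.708,"dy":-0.932,"dz":0,"rx":0,"ry":0,"rz":0,"fingers":1},
  {"dx":0.708,"dy":-0.932,"dz":0,"rx":0,"ry":0,"rz":0,"fingers":1},
])

```text
t: 12.35
tool_pos: [0.5622, -0.145, 0.2485]
tcp_rot: [[-1.0, -0.0, 0.001], [-0.0, 1.0, -0.001], [-0.001, -0.001, -1.0]]
contact_force: [0.8, -0.8, 0.7]
finger_gap: 0.0856
grasp_force: 0.0
```

>>> arm_command([
  {"dx":0.708,"dy":-0.932,"dz":0,"rx":0,"ry":0,"rz":0,"fingers":1},
  {"dx":0.708,"dy":-0.932,"dz":0,"rx":0,"ry":0,"rz":0,"fingers":1},
  {"dx":0.708,"dy":-0.932,"dz":0,"rx":0,"ry":0,"rz":0,"fingers":1},
  {"dx":0.708,"dy":-0.932,"dz":0,"rx":0,"ry":0,"rz":0,"fingers":1},
  {"dx":0.708,"dy":-0.932,"dz":0,"rx":0,"ry":0,"rz":0,"fingers":1},
  {"dx":0.708,"dy":-0.932,"dz":0,"rx":0,"ry":0,"rz":0,"fingers":1},
  {"dx":0,"dy":0,"dz":0,"rx":0,"ry":0,"rz":0,"fingers":1},
])

```text
t: 13.05
tool_pos: [0.4553, -0.2862, 0.2484]
tcp_rot: [[-1.0, 0.003, 0.0], [0.003, 1.0, -0.001], [-0.0, -0.001, -1.0]]
contact_force: [0.3, 0.6, -0.3]
finger_gap: 0.0856
grasp_force: 0.0
```

```bash
python3 - <<'E'
from h import *
s=state();print(s["t"],s["tool_pos"])
p=capture("wrist"); wknobs(p); save(p,"w2")
p=capture("top"); save(p,"t2"); wknobs(p,.135,.155)
E
```

```text
13.05 [ 0.4553 -0.2862  0.2484]
comp [261. 175.] 324 [ 0.4565 -0.286 ] 0.011 z 0.06076304538597738 rgb [64. 65. 70.]
comp [166. 179.] 350 [ 0.4603 -0.3909] 0.0111 z 0.06073606408157606 rgb [ 19.  64. 140.]
comp [ 53. 231.] 670 [ 0.5366 -0.5469] 0.0659 z 0.05932992393504358 rgb [80. 78. 81.]
comp [460. 256.] 2493 [ 0.5628 -0.0437] 0.0659 z 0.05135594734351551 rgb [130. 122. 102.]
comp [267. 251.] 296 [ 0.5489 -0.2788] 0.0112 z 0.06055124760078154 rgb [ 20.  61. 133.]
comp [356. 307.] 114 [ 0.6357 -0.1678] 0.0177 z 0.05094802835780077 rgb [126. 118.  99.]
comp [  7. 309.] 217 [ 0.6281 -0.6154] 0.0129 z 0.056926541609891856 rgb [108. 106. 111.]
comp [228. 310.] 577 [ 0.6556 -0.331 ] 0.0424 z 0.05922171016310157 rgb [111. 103.  86.]
comp [422. 359.] 155 [ 0.718 -0.059] 0.0228 z 0.05091954787139347 rgb [125. 116.  97.]
comp [404.  86.] 2255 [ 0.839  -0.4481] 0.0789 z 0.1493364782833413 rgb [145. 133. 106.]
comp [475. 114.] 185 [ 0.7758 -0.6901] 0.0627 z 0.1453316441327981 rgb [108.  98.  78.]
comp [249. 144.] 52 [ 0.6688 -0.0031] 0.0109 z 0.15027187570432143 rgb [57. 56. 56.]
comp [491. 273.] 499 [ 0.3009 -0.7305] 0.0869 z 0.14046505824396283 rgb [121. 111.  88.]
comp [  6. 283.] 241 [0.2838 0.672 ] 0.0618 z 0.1416722054517252 rgb [68. 62. 49.]
comp [184. 301.] 37 [0.2363 0.175 ] 0.0269 z 0.14782789685850917 rgb [51. 47. 34.]
comp [  2. 359.] 131 [0.0854 0.6616] 0.0399 z 0.1453098838358864 rgb [54. 50. 39.]
```

View pics/t2.png

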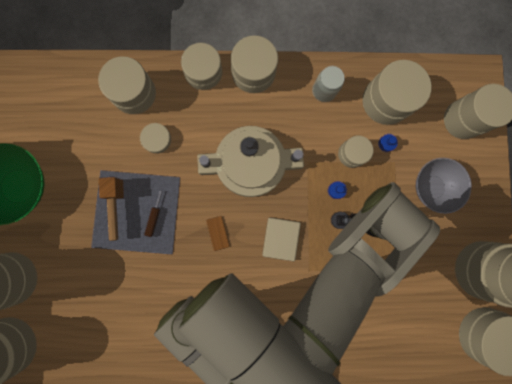

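>>> arm_command([
  {"dx":0,"dy":-0.02,"dz":1,"rx":0,"ry":0,"rz":0,"fingers":1},
  {"dx":0,"dy":0,"dz":1,"rx":0,"ry":0,"rz":0,"fingers":1},
  {"dx":0,"dy":0,"dz":1,"rx":0,"ry":0,"rz":0,"fingers":1},
  {"dx":0,"dy":0,"dz":1,"rx":0,"ry":0,"rz":0,"fingers":1},
  {"dx":0,"dy":0,"dz":1,"rx":0,"ry":0,"rz":0,"fingers":1},
  {"dx":0,"dy":0,"dz":1,"rx":0,"ry":0,"rz":0,"fingers":1},
  {"dx":0,"dy":0,"dz":0.8,"rx":0,"ry":0,"rz":0,"fingers":1},
  {"dx":0,"dy":0,"dz":0.5,"rx":0,"ry":0,"rz":0,"fingers":1},
  {"dx":0,"dy":0,"dz":0.24,"rx":0,"ry":0,"rz":0,"fingers":1},
  {"dx":0,"dy":0,"dz":0,"rx":0,"ry":0,"rz":0,"fingers":-1},
])

```text
t: 14.15
tool_pos: [0.4572, -0.2838, 0.0588]
tcp_rot: [[-1.0, -0.001, -0.0], [-0.001, 1.0, 0.001], [0.0, 0.001, -1.0]]
contact_force: [-0.6, 0.0, -0.2]
finger_gap: 0.0731
grasp_force: 0.0
```

>>> arm_command([
  {"dx":0,"dy":0,"dz":0,"rx":0,"ry":0,"rz":0,"fingers":-1},
  {"dx":0,"dy":0,"dz":0,"rx":0,"ry":0,"rz":0,"fingers":-1},
  {"dx":0,"dy":0,"dz":0,"rx":0,"ry":0,"rz":0,"fingers":-1},
  {"dx":0,"dy":0,"dz":0,"rx":0,"ry":0,"rz":0,"fingers":-1},
  {"dx":0,"dy":0,"dz":0,"rx":0,"ry":0,"rz":0,"fingers":-1},
  {"dx":0,"dy":0,"dz":0,"rx":0,"ry":0,"rz":0,"fingers":-1},
  {"dx":0,"dy":0,"dz":0,"rx":0,"ry":0,"rz":0,"fingers":-1},
  {"dx":0,"dy":0,"dz":0,"rx":0,"ry":0,"rz":0,"fingers":-1},
])

```text
t: 14.95
tool_pos: [0.457, -0.2849, 0.0597]
tcp_rot: [[-1.0, -0.0, 0.001], [-0.0, 1.0, -0.001], [-0.001, -0.001, -1.0]]
contact_force: [-0.2, -1.2, 6.2]
finger_gap: 0.0202
grasp_force: 58.5
```

>>> arm_command([
  {"dx":0,"dy":0,"dz":-0.4,"rx":0,"ry":0,"rz":0,"fingers":-1},
  {"dx":0,"dy":0,"dz":-0.8,"rx":0,"ry":0,"rz":0,"fingers":-1},
  {"dx":0,"dy":0,"dz":-1,"rx":0,"ry":0,"rz":0,"fingers":-1},
  {"dx":0,"dy":0,"dz":-1,"rx":0,"ry":0,"rz":0,"fingers":-1},
  {"dx":0,"dy":0,"dz":-1,"rx":0,"ry":0,"rz":0,"fingers":-1},
  {"dx":0,"dy":0,"dz":-1,"rx":0,"ry":0,"rz":0,"fingers":-1},
  {"dx":0,"dy":0,"dz":-1,"rx":0,"ry":0,"rz":0,"fingers":-1},
  {"dx":0,"dy":0,"dz":-0.8,"rx":0,"ry":0,"rz":0,"fingers":-1},
])

```text
t: 15.75
tool_pos: [0.4564, -0.284, 0.2354]
tcp_rot: [[-1.0, -0.0, -0.0], [-0.0, 1.0, 0.0], [0.0, 0.0, -1.0]]
contact_force: [-0.8, -0.4, -3.9]
finger_gap: 0.02
grasp_force: 59.1
```

>>> arm_command([
  {"dx":-0.489,"dy":0.919,"dz":0,"rx":0,"ry":0,"rz":0,"fingers":-1},
  {"dx":-0.489,"dy":0.919,"dz":0,"rx":0,"ry":0,"rz":0,"fingers":-1},
  {"dx":-0.489,"dy":0.919,"dz":0,"rx":0,"ry":0,"rz":0,"fingers":-1},
  {"dx":-0.489,"dy":0.919,"dz":0,"rx":0,"ry":0,"rz":0,"fingers":-1},
  {"dx":-0.489,"dy":0.919,"dz":0,"rx":0,"ry":0,"rz":0,"fingers":-1},
  {"dx":-0.489,"dy":0.919,"dz":0,"rx":0,"ry":0,"rz":0,"fingers":-1},
  {"dx":-0.489,"dy":0.919,"dz":0,"rx":0,"ry":0,"rz":0,"fingers":-1},
  {"dx":-0.489,"dy":0.919,"dz":0,"rx":0,"ry":0,"rz":0,"fingers":-1},
  {"dx":-0.489,"dy":0.919,"dz":0,"rx":0,"ry":0,"rz":0,"fingers":-1},
  {"dx":-0.489,"dy":0.919,"dz":0,"rx":0,"ry":0,"rz":0,"fingers":-1},
])

```text
t: 16.75
tool_pos: [0.5787, -0.0534, 0.2338]
tcp_rot: [[-1.0, -0.0, -0.002], [-0.0, 1.0, 0.001], [0.002, 0.001, -1.0]]
contact_force: [-0.4, -0.1, -3.7]
finger_gap: 0.0201
grasp_force: 59.4
```

>>> arm_command([
  {"dx":-0.489,"dy":0.919,"dz":0,"rx":0,"ry":0,"rz":0,"fingers":-1},
  {"dx":-0.489,"dy":0.919,"dz":0,"rx":0,"ry":0,"rz":0,"fingers":-1},
  {"dx":0,"dy":0,"dz":0,"rx":0,"ry":0,"rz":0,"fingers":-1},
  {"dx":0,"dy":0,"dz":0.7,"rx":0,"ry":0,"rz":0,"fingers":-1},
  {"dx":0,"dy":0,"dz":0.8,"rx":0,"ry":0,"rz":0,"fingers":-1},
  {"dx":0,"dy":0,"dz":0.8,"rx":0,"ry":0,"rz":0,"fingers":-1},
  {"dx":0,"dy":0,"dz":0.6,"rx":0,"ry":0,"rz":0,"fingers":-1},
  {"dx":0,"dy":0,"dz":0.3,"rx":0,"ry":0,"rz":0,"fingers":-1},
  {"dx":0,"dy":0,"dz":0.14,"rx":0,"ry":0,"rz":0,"fingers":-1},
  {"dx":0,"dy":0,"dz":0,"rx":0,"ry":0,"rz":0,"fingers":-1},
])

```text
t: 17.75
tool_pos: [0.6033, -0.0089, 0.1507]
tcp_rot: [[-1.0, -0.0, -0.0], [-0.0, 1.0, -0.0], [0.0, -0.0, -1.0]]
contact_force: [0.2, -1.1, -2.8]
finger_gap: 0.0201
grasp_force: 59.7
```

>>> arm_command([
  {"dx":0,"dy":0,"dz":0.05,"rx":0,"ry":0,"rz":0,"fingers":-1},
  {"dx":0,"dy":0,"dz":0.04,"rx":0,"ry":0,"rz":0,"fingers":-1},
  {"dx":0,"dy":0,"dz":0,"rx":0,"ry":0,"rz":0,"fingers":-1},
])

```text
t: 18.05
tool_pos: [0.6037, -0.0089, 0.1497]
tcp_rot: [[-1.0, -0.0, 0.002], [-0.0, 1.0, -0.001], [-0.002, -0.001, -1.0]]
contact_force: [-2.0, -1.0, 4.6]
finger_gap: 0.0205
grasp_force: 60.3
```

>>> arm_command([
  {"dx":0,"dy":0,"dz":0,"rx":0,"ry":0,"rz":0,"fingers":1},
  {"dx":0,"dy":0,"dz":0,"rx":0,"ry":0,"rz":0,"fingers":1},
  {"dx":0,"dy":0,"dz":0,"rx":0,"ry":0,"rz":0,"fingers":1},
  {"dx":0,"dy":0,"dz":0,"rx":0,"ry":0,"rz":0,"fingers":1},
  {"dx":0,"dy":0,"dz":-0.4,"rx":0,"ry":0,"rz":0,"fingers":1},
  {"dx":0,"dy":0,"dz":-0.8,"rx":0,"ry":0,"rz":0,"fingers":1},
  {"dx":0,"dy":0,"dz":-1,"rx":0,"ry":0,"rz":0,"fingers":1},
  {"dx":0,"dy":0,"dz":-1,"rx":0,"ry":0,"rz":0,"fingers":1},
  {"dx":0,"dy":0,"dz":-0.8,"rx":0,"ry":0,"rz":0,"fingers":1},
])

```text
t: 18.95
tool_pos: [0.6035, -0.0087, 0.2507]
tcp_rot: [[-1.0, -0.0, 0.002], [-0.0, 1.0, -0.0], [-0.002, -0.0, -1.0]]
contact_force: [-1.0, 0.2, 0.2]
finger_gap: 0.0854
grasp_force: 0.0
```

>>> arm_command([
  {"dx":0.2555,"dy":0.9737,"dz":0,"rx":0,"ry":0,"rz":0,"fingers":1},
  {"dx":0.2555,"dy":0.9737,"dz":0,"rx":0,"ry":0,"rz":0,"fingers":1},
  {"dx":0.2555,"dy":0.9737,"dz":0,"rx":0,"ry":0,"rz":0,"fingers":1},
  {"dx":0.2555,"dy":0.9737,"dz":0,"rx":0,"ry":0,"rz":0,"fingers":1},
  {"dx":0.2555,"dy":0.9737,"dz":0,"rx":0,"ry":0,"rz":0,"fingers":1},
  {"dx":0.2555,"dy":0.9737,"dz":0,"rx":0,"ry":0,"rz":0,"fingers":1},
  {"dx":0.2555,"dy":0.9737,"dz":0,"rx":0,"ry":0,"rz":0,"fingers":1},
  {"dx":0.2555,"dy":0.9737,"dz":0,"rx":0,"ry":0,"rz":0,"fingers":1},
  {"dx":0.2555,"dy":0.9737,"dz":0,"rx":0,"ry":0,"rz":0,"fingers":1},
])

```text
t: 19.85
tool_pos: [0.5455, 0.2114, 0.2492]
tcp_rot: [[-1.0, -0.0, 0.001], [-0.0, 1.0, 0.0], [-0.001, 0.0, -1.0]]
contact_force: [-0.2, -0.0, -0.3]
finger_gap: 0.0856
grasp_force: 0.0
```

>>> arm_command([
  {"dx":0.2555,"dy":0.9737,"dz":0,"rx":0,"ry":0,"rz":0,"fingers":1},
  {"dx":0.2555,"dy":0.9737,"dz":0,"rx":0,"ry":0,"rz":0,"fingers":1},
  {"dx":0.2555,"dy":0.9737,"dz":0,"rx":0,"ry":0,"rz":0,"fingers":1},
  {"dx":0.2555,"dy":0.9737,"dz":0,"rx":0,"ry":0,"rz":0,"fingers":1},
  {"dx":0.2555,"dy":0.9737,"dz":0,"rx":0,"ry":0,"rz":0,"fingers":1},
  {"dx":0.2555,"dy":0.9737,"dz":0,"rx":0,"ry":0,"rz":0,"fingers":1},
  {"dx":0.2555,"dy":0.9737,"dz":0,"rx":0,"ry":0,"rz":0,"fingers":1},
  {"dx":0.2555,"dy":0.9737,"dz":0,"rx":0,"ry":0,"rz":0,"fingers":1},
  {"dx":0,"dy":0,"dz":0,"rx":0,"ry":0,"rz":0,"fingers":1},
])

```text
t: 20.75
tool_pos: [0.4935, 0.4075, 0.2488]
tcp_rot: [[-1.0, -0.003, 0.0], [-0.003, 1.0, 0.001], [-0.0, 0.001, -1.0]]
contact_force: [-0.1, -0.0, -0.6]
finger_gap: 0.0853
grasp_force: 0.0
```

```bash
cat >> h.py <<'E'
def grid(p):
    z=p["z_map"]; C=np.full(z.shape+(3,),np.nan); v,u=np.nonzero(z>0); C[v,u]=cloud(p); return C
def reg(C,x0,x1,y0,y1,z0,z1):
    X=np.nan_to_num(C,nan=-9); lo=np.array([x0,y0,z0]); hi=np.array([x1,y1,z1])
    return ((X>lo)&(X<hi)).all(-1)
def rect(C,m,nm):
    P=C[m][:,:2]
    if len(P)<5: print(nm,"none"); return
    r=cv2.minAreaRect(P.astype(np.float32)); w=np.linalg.eigh(np.cov(P.T))[1][:,1]; w*=np.sign(w[0])
    print(nm,len(P),"mean",P.mean(0),"rect c",np.array(r[0]),np.array(r[1]),round(r[2],2),"axis deg",np.degrees(np.arctan2(w[1],w[0])).round(2),"z",np.median(C[m][:,2]).round(4))
E
python3 - <<'E'
from h import *
p=capture("wrist"); save(p,"w3"); C=grid(p)
rect(C,reg(C,.45,.62,.33,.5,.075,.1),"head")
rect(C,reg(C,.3,.49,.33,.5,.045,.072),"handle")
rect(C,reg(C,.3,.65,.2,.34,.02,.04),"tool")
for k,z in [("mallet_grip",.049),("seam_tool_grip",.016),("seam_tool_tip",.016)]:
    for r in place_of(p,k)[:2]: print(k,r["score"],r["uv"],onz(p,r["uv"],z)[0])
q=capture("top"); wknobs(q,.135,.155)
E
```

```text
head 2450 mean [0.5493 0.4077] rect c [0.5516 0.4077] [0.0598 0.05  ] 4.23 axis deg 4.83 z 0.0847
handle 2011 mean [0.443  0.3994] rect c [0.4447 0.3993] [0.092 0.024] 4.52 axis deg 4.64 z 0.0617
tool 1720 mean [0.4531 0.2918] rect c [0.4773 0.2839] [0.0245 0.1411] 74.83 axis deg -15.58 z 0.0288
mallet_grip 0.93 [258.5, 169.4] [0.49   0.4056 0.049 ]
seam_tool_grip 0.69 [160.8, 147.0] [0.4692 0.2864 0.016 ]
seam_tool_grip 0.29 [257.0, 169.8] [0.4973 0.4035 0.016 ]
seam_tool_tip 0.75 [148.6, 206.2] [0.5454 0.2636 0.016 ]
comp [404.  86.] 2262 [ 0.8389 -0.4482] 0.0787 z 0.1492741805173381 rgb [149. 137. 109.]
comp [475. 114.] 193 [ 0.7752 -0.6891] 0.0626 z 0.14553572466197817 rgb [111. 102.  81.]
comp [249. 144.] 53 [ 0.6683 -0.0028] 0.0106 z 0.14942416590942065 rgb [58. 57. 58.]
comp [250. 167.] 51 [ 0.6037 -0.0071] 0.0107 z 0.14896548459502768 rgb [59. 58. 59.]
comp [491. 272.] 502 [ 0.3008 -0.7301] 0.087 z 0.14032570476138517 rgb [133. 122.  98.]
comp [  6. 283.] 243 [0.2838 0.6722] 0.0617 z 0.14160540313292702 rgb [71. 65. 52.]
comp [  2. 359.] 122 [0.0827 0.6639] 0.0426 z 0.14427966091109623 rgb [56. 51. 41.]
comp [246. 367.] 233 [0.0456 0.0076] 0.0864 z 0.14566947924239138 rgb [45. 43. 36.]
```

View pics/w3.png

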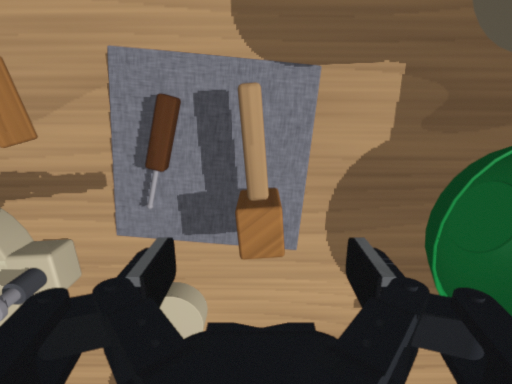

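>>> arm_command([
  {"dx":-0.15,"dy":0,"dz":0.5,"rx":0,"ry":0,"rz":-0.05,"fingers":1},
  {"dx":0,"dy":0,"dz":1,"rx":0,"ry":0,"rz":0,"fingers":1},
  {"dx":0,"dy":0,"dz":1,"rx":0,"ry":0,"rz":0,"fingers":1},
  {"dx":0,"dy":0,"dz":1,"rx":0,"ry":0,"rz":0,"fingers":1},
  {"dx":0,"dy":0,"dz":1,"rx":0,"ry":0,"rz":0,"fingers":1},
  {"dx":0,"dy":0,"dz":1,"rx":0,"ry":0,"rz":0,"fingers":1},
  {"dx":0,"dy":0,"dz":1,"rx":0,"ry":0,"rz":0,"fingers":1},
  {"dx":0,"dy":0,"dz":0.8,"rx":0,"ry":0,"rz":0,"fingers":1},
  {"dx":0,"dy":0,"dz":0.44,"rx":0,"ry":0,"rz":0,"fingers":1},
  {"dx":0,"dy":0,"dz":0,"rx":0,"ry":0,"rz":0,"fingers":1},
])

```text
t: 22.0
tool_pos: [0.4983, 0.4043, 0.0537]
tcp_rot: [[-0.997, -0.078, -0.002], [-0.078, 0.997, -0.001], [0.002, -0.001, -1.0]]
contact_force: [0.5, -0.1, -0.2]
finger_gap: 0.0858
grasp_force: 0.0
```

>>> arm_command([
  {"dx":0,"dy":0,"dz":0,"rx":0,"ry":0,"rz":0,"fingers":-1},
  {"dx":0,"dy":0,"dz":0,"rx":0,"ry":0,"rz":0,"fingers":-1},
  {"dx":0,"dy":0,"dz":0,"rx":0,"ry":0,"rz":0,"fingers":-1},
  {"dx":0,"dy":0,"dz":0,"rx":0,"ry":0,"rz":0,"fingers":-1},
  {"dx":0,"dy":0,"dz":0,"rx":0,"ry":0,"rz":0,"fingers":-1},
  {"dx":0,"dy":0,"dz":0,"rx":0,"ry":0,"rz":0,"fingers":-1},
  {"dx":0,"dy":0,"dz":0,"rx":0,"ry":0,"rz":0,"fingers":-1},
  {"dx":0,"dy":0,"dz":0,"rx":0,"ry":0,"rz":0,"fingers":-1},
  {"dx":0,"dy":0,"dz":0,"rx":0,"ry":0,"rz":0,"fingers":-1},
])

```text
t: 22.9
tool_pos: [0.4986, 0.4051, 0.0555]
tcp_rot: [[-0.997, -0.079, 0.001], [-0.079, 0.997, 0.0], [-0.001, 0.0, -1.0]]
contact_force: [-0.8, -2.3, 5.1]
finger_gap: 0.023
grasp_force: 58.7
```

>>> arm_command([
  {"dx":0,"dy":0,"dz":-0.3,"rx":0,"ry":0,"rz":0,"fingers":-1},
  {"dx":0,"dy":0,"dz":-0.6,"rx":0,"ry":0,"rz":0,"fingers":-1},
  {"dx":0,"dy":0,"dz":-0.9,"rx":0,"ry":0,"rz":0,"fingers":-1},
  {"dx":0,"dy":0,"dz":-1,"rx":0,"ry":0,"rz":0,"fingers":-1},
  {"dx":0,"dy":0,"dz":-1,"rx":0,"ry":0,"rz":0,"fingers":-1},
  {"dx":0,"dy":0,"dz":-1,"rx":0,"ry":0,"rz":0,"fingers":-1},
  {"dx":0,"dy":0,"dz":-0.9,"rx":0,"ry":0,"rz":0,"fingers":-1},
  {"dx":0,"dy":0,"dz":-0.7,"rx":0,"ry":0,"rz":0,"fingers":-1},
  {"dx":0,"dy":0,"dz":0,"rx":0,"ry":0,"rz":0,"fingers":-1},
])

```text
t: 23.8
tool_pos: [0.4987, 0.4054, 0.2169]
tcp_rot: [[-0.997, -0.079, 0.003], [-0.079, 0.997, 0.002], [-0.003, 0.002, -1.0]]
contact_force: [0.4, 0.5, -3.2]
finger_gap: 0.0231
grasp_force: 58.9
```

>>> arm_command([
  {"dx":-0.18,"dy":-0.956,"dz":0,"rx":0,"ry":0,"rz":0,"fingers":-1},
  {"dx":-0.18,"dy":-0.956,"dz":0,"rx":0,"ry":0,"rz":0,"fingers":-1},
  {"dx":-0.18,"dy":-0.956,"dz":0,"rx":0,"ry":0,"rz":0,"fingers":-1},
  {"dx":-0.18,"dy":-0.956,"dz":0,"rx":0,"ry":0,"rz":0,"fingers":-1},
  {"dx":-0.18,"dy":-0.956,"dz":0,"rx":0,"ry":0,"rz":0,"fingers":-1},
  {"dx":-0.18,"dy":-0.956,"dz":0,"rx":0,"ry":0,"rz":0,"fingers":-1},
])

```text
t: 24.4
tool_pos: [0.5361, 0.2632, 0.2131]
tcp_rot: [[-0.997, -0.079, -0.003], [-0.079, 0.997, -0.001], [0.003, -0.0, -1.0]]
contact_force: [0.1, -0.0, -4.6]
finger_gap: 0.0232
grasp_force: 59.5
```

>>> arm_command([
  {"dx":-0.18,"dy":-0.956,"dz":0,"rx":0,"ry":0,"rz":0,"fingers":-1},
  {"dx":-0.18,"dy":-0.956,"dz":0,"rx":0,"ry":0,"rz":0,"fingers":-1},
  {"dx":-0.18,"dy":-0.956,"dz":0,"rx":0,"ry":0,"rz":0,"fingers":-1},
  {"dx":-0.18,"dy":-0.956,"dz":0,"rx":0,"ry":0,"rz":0,"fingers":-1},
  {"dx":-0.18,"dy":-0.956,"dz":0,"rx":0,"ry":0,"rz":0,"fingers":-1},
  {"dx":-0.18,"dy":-0.956,"dz":0,"rx":0,"ry":0,"rz":0,"fingers":-1},
  {"dx":0,"dy":0,"dz":0,"rx":0,"ry":0,"rz":0,"fingers":-1},
  {"dx":0,"dy":0,"dz":0,"rx":0,"ry":0,"rz":0,"fingers":-1},
])

```text
t: 25.2
tool_pos: [0.5743, 0.1232, 0.2135]
tcp_rot: [[-0.997, -0.078, -0.003], [-0.078, 0.997, 0.0], [0.003, 0.0, -1.0]]
contact_force: [-0.9, 0.4, -3.8]
finger_gap: 0.023
grasp_force: 59.6
```

```bash
python3 - <<'E'
from h import *
p=capture("wrist"); save(p,"w4"); C=grid(p)
m=reg(C,.45,.72,.05,.2,.18,.3); rect(C,m,"head"); print(np.percentile(C[m][:,2],[5,50,95]))
q=capture("scene"); save(q,"s4"); C=grid(q)
m=reg(C,.5,.75,.02,.2,.15,.215); rect(C,m,"headscene"); print(np.percentile(C[m][:,2],[2,50,98]),np.percentile(C[m][:,0],[2,98]),np.percentile(C[m][:,1],[2,98]))
E
```

```text
head 62129 mean [0.5553 0.122 ] rect c [0.5461 0.131 ] [0.1067 0.1238] 62.73 axis deg -82.5 z 0.257
[0.2184 0.257  0.2841]
headscene 517 mean [0.6216 0.1445] rect c [0.5803 0.1256] [0.1573 0.051 ] 5.18 axis deg 1.02 z 0.1962
[0.1662 0.1962 0.2146] [0.5068 0.6591] [0.1104 0.1551]
```

View pics/s4.png

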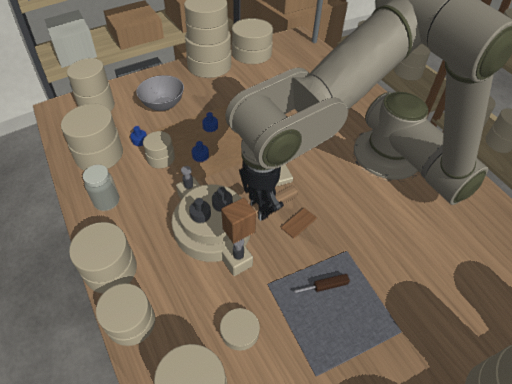

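>>> arm_command([
  {"dx":0,"dy":0,"dz":0.7,"rx":0,"ry":0,"rz":0,"fingers":-1},
  {"dx":0,"dy":0,"dz":0.7,"rx":0,"ry":0,"rz":0,"fingers":-1},
  {"dx":0,"dy":0,"dz":0.4,"rx":0,"ry":0,"rz":0,"fingers":-1},
  {"dx":0,"dy":0,"dz":0.2,"rx":0,"ry":0,"rz":0,"fingers":-1},
  {"dx":0,"dy":0,"dz":0.2,"rx":0,"ry":0,"rz":0,"fingers":-1},
  {"dx":0,"dy":0,"dz":0.2,"rx":0,"ry":0,"rz":0,"fingers":-1},
])

```text
t: 25.9
tool_pos: [0.5748, 0.124, 0.1557]
tcp_rot: [[-0.997, -0.079, 0.001], [-0.079, 0.997, 0.001], [-0.001, 0.0, -1.0]]
contact_force: [-4.9, 2.1, 4.5]
finger_gap: 0.023
grasp_force: 60.5
```

>>> arm_command([
  {"dx":0,"dy":0,"dz":0.15,"rx":0,"ry":0,"rz":0,"fingers":-1},
  {"dx":0,"dy":0,"dz":0.15,"rx":0,"ry":0,"rz":0,"fingers":-1},
])

```text
t: 26.1
tool_pos: [0.5745, 0.1239, 0.1487]
tcp_rot: [[-0.997, -0.079, 0.001], [-0.079, 0.997, 0.0], [-0.001, 0.0, -1.0]]
contact_force: [-16.0, -1.3, 27.2]
finger_gap: 0.023
grasp_force: 63.7
```

>>> arm_command([
  {"dx":0,"dy":0,"dz":-0.5,"rx":0,"ry":0,"rz":0,"fingers":-1},
  {"dx":0,"dy":0,"dz":-0.8,"rx":0,"ry":0,"rz":0,"fingers":-1},
  {"dx":0,"dy":0,"dz":-1,"rx":0,"ry":0,"rz":0,"fingers":-1},
  {"dx":0,"dy":0,"dz":-1,"rx":0,"ry":0,"rz":0,"fingers":-1},
  {"dx":0,"dy":0,"dz":-0.5,"rx":0,"ry":0,"rz":0,"fingers":-1},
  {"dx":0.014,"dy":-0.981,"dz":0,"rx":0,"ry":0,"rz":0,"fingers":-1},
  {"dx":0.014,"dy":-0.981,"dz":0,"rx":0,"ry":0,"rz":0,"fingers":-1},
  {"dx":0.014,"dy":-0.981,"dz":0,"rx":0,"ry":0,"rz":0,"fingers":-1},
  {"dx":0.014,"dy":-0.981,"dz":0,"rx":0,"ry":0,"rz":0,"fingers":-1},
  {"dx":0.014,"dy":-0.981,"dz":0,"rx":0,"ry":0,"rz":0,"fingers":-1},
])

```text
t: 27.1
tool_pos: [0.583, -0.0001, 0.2428]
tcp_rot: [[-0.997, -0.079, 0.001], [-0.079, 0.997, -0.0], [-0.001, -0.001, -1.0]]
contact_force: [-0.0, 0.6, -5.2]
finger_gap: 0.0236
grasp_force: 59.6
```

>>> arm_command([
  {"dx":0.014,"dy":-0.981,"dz":0,"rx":0,"ry":0,"rz":0,"fingers":-1},
  {"dx":0.014,"dy":-0.981,"dz":0,"rx":0,"ry":0,"rz":0,"fingers":-1},
  {"dx":0.014,"dy":-0.981,"dz":0,"rx":0,"ry":0,"rz":0,"fingers":-1},
  {"dx":0.014,"dy":-0.981,"dz":0,"rx":0,"ry":0,"rz":0,"fingers":-1},
  {"dx":0.014,"dy":-0.981,"dz":0,"rx":0,"ry":0,"rz":0,"fingers":-1},
  {"dx":0.014,"dy":-0.981,"dz":0,"rx":0,"ry":0,"rz":0,"fingers":-1},
  {"dx":0,"dy":0,"dz":0,"rx":0,"ry":0,"rz":0,"fingers":-1},
  {"dx":0,"dy":0,"dz":0,"rx":0,"ry":0,"rz":0,"fingers":-1},
])

```text
t: 27.9
tool_pos: [0.5923, -0.1462, 0.2424]
tcp_rot: [[-0.997, -0.078, 0.0], [-0.078, 0.997, -0.0], [-0.0, -0.0, -1.0]]
contact_force: [0.1, -0.1, -3.5]
finger_gap: 0.0232
grasp_force: 59.7
```

```bash
python3 - <<'E'
from h import *
for n in ["scene","top"]:
    q=capture(n); save(q,n+"5"); C=grid(q)
    m=reg(C,.59,.67,.09,.165,.088,.13); rect(C,m,"pinL"+n)
    if m.any(): print(np.percentile(C[m][:,2],[5,50,95]))
    m=reg(C,.5,.75,-.2,-.08,.17,.245); rect(C,m,"head"+n)
    if m.any(): print(np.percentile(C[m][:,2],[2,50,98]),np.percentile(C[m][:,0],[1,99]),np.percentile(C[m][:,1],[2,98]))
    wknobs(q,.135,.155) if n=="top" else 0
E
```

```text
pinLscene 95 mean [0.6289 0.1272] rect c [0.628 0.126] [0.0255 0.0247] 58.4 axis deg -82.56 z 0.0968
[0.0912 0.0968 0.0996]
headscene 655 mean [ 0.6179 -0.1263] rect c [ 0.5886 -0.1405] [0.1759 0.0471] 3.19 axis deg 6.44 z 0.2285
[0.1939 0.2285 0.2446] [0.5032 0.6759] [-0.156  -0.1147]
pinLtop 74 mean [0.6278 0.1265] rect c [0.6278 0.1267] [0.026  0.0246] 44.76 axis deg 10.31 z 0.0976
[0.0933 0.0976 0.1014]
headtop 37 mean [ 0.5618 -0.1382] rect c [ 0.5631 -0.1418] [0.059  0.0257] 21.67 axis deg 33.02 z 0.2428
[0.2274 0.2428 0.2448] [0.5377 0.5851] [-0.157  -0.1196]
comp [404.  86.] 2249 [ 0.8395 -0.449 ] 0.0794 z 0.1492467853486148 rgb [148. 136. 109.]
comp [474. 113.] 185 [ 0.775  -0.6885] 0.0625 z 0.1450591916255215 rgb [112. 102.  81.]
comp [249. 144.] 53 [ 0.6683 -0.0023] 0.0106 z 0.1494457273100822 rgb [58. 57. 57.]
comp [250. 167.] 51 [ 0.6039 -0.0073] 0.0106 z 0.14951892725209115 rgb [59. 59. 59.]
comp [491. 273.] 507 [ 0.3009 -0.7302] 0.087 z 0.14057498463769424 rgb [132. 122.  97.]
comp [  6. 283.] 249 [0.2837 0.6729] 0.0616 z 0.1410652845253404 rgb [70. 64. 51.]
comp [  2. 358.] 125 [0.083  0.6656] 0.0435 z 0.14364745418468639 rgb [56. 51. 41.]
```

View pics/scene5.png

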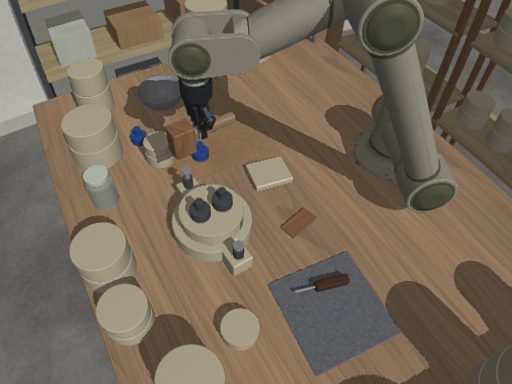

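>>> arm_command([
  {"dx":0,"dy":0,"dz":0.7,"rx":0,"ry":0,"rz":0,"fingers":-1},
  {"dx":0,"dy":0,"dz":0.8,"rx":0,"ry":0,"rz":0,"fingers":-1},
  {"dx":0,"dy":0,"dz":0.8,"rx":0,"ry":0,"rz":0,"fingers":-1},
  {"dx":0,"dy":0,"dz":0.4,"rx":0,"ry":0,"rz":0,"fingers":-1},
  {"dx":0,"dy":0,"dz":0.2,"rx":0,"ry":0,"rz":0,"fingers":-1},
  {"dx":0,"dy":0,"dz":0.2,"rx":0,"ry":0,"rz":0,"fingers":-1},
  {"dx":0,"dy":0,"dz":0.2,"rx":0,"ry":0,"rz":0,"fingers":-1},
  {"dx":0,"dy":0,"dz":0.2,"rx":0,"ry":0,"rz":0,"fingers":-1},
  {"dx":0,"dy":0,"dz":0.15,"rx":0,"ry":0,"rz":0,"fingers":-1},
  {"dx":0,"dy":0,"dz":0.15,"rx":0,"ry":0,"rz":0,"fingers":-1},
])

```text
t: 29.0
tool_pos: [0.5921, -0.1457, 0.1483]
tcp_rot: [[-0.997, -0.079, 0.0], [-0.079, 0.997, -0.0], [-0.0, -0.0, -1.0]]
contact_force: [-17.4, 4.6, 32.4]
finger_gap: 0.0235
grasp_force: 64.7
```

>>> arm_command([
  {"dx":0,"dy":0,"dz":-0.5,"rx":0,"ry":0,"rz":0,"fingers":-1},
  {"dx":0,"dy":0,"dz":-0.8,"rx":0,"ry":0,"rz":0,"fingers":-1},
  {"dx":0,"dy":0,"dz":-1,"rx":0,"ry":0,"rz":0,"fingers":-1},
  {"dx":0,"dy":0,"dz":-1,"rx":0,"ry":0,"rz":0,"fingers":-1},
  {"dx":0,"dy":0,"dz":-0.5,"rx":0,"ry":0,"rz":0,"fingers":-1},
])

```text
t: 29.5
tool_pos: [0.5928, -0.1464, 0.2443]
tcp_rot: [[-0.997, -0.078, 0.003], [-0.078, 0.997, -0.002], [-0.003, -0.002, -1.0]]
contact_force: [0.2, 0.9, -4.8]
finger_gap: 0.023
grasp_force: 59.9
```

>>> arm_command([
  {"dx":0.087,"dy":0.968,"dz":0,"rx":0,"ry":0,"rz":0,"fingers":-1},
  {"dx":0.087,"dy":0.968,"dz":0,"rx":0,"ry":0,"rz":0,"fingers":-1},
  {"dx":0.087,"dy":0.968,"dz":0,"rx":0,"ry":0,"rz":0,"fingers":-1},
  {"dx":0.087,"dy":0.968,"dz":0,"rx":0,"ry":0,"rz":0,"fingers":-1},
  {"dx":0.087,"dy":0.968,"dz":0,"rx":0,"ry":0,"rz":0,"fingers":-1},
  {"dx":0.087,"dy":0.968,"dz":0,"rx":0,"ry":0,"rz":0,"fingers":-1},
  {"dx":0.087,"dy":0.968,"dz":0,"rx":0,"ry":0,"rz":0,"fingers":-1},
  {"dx":0.087,"dy":0.968,"dz":0,"rx":0,"ry":0,"rz":0,"fingers":-1},
])

```text
t: 30.3
tool_pos: [0.5596, 0.0465, 0.242]
tcp_rot: [[-0.997, -0.078, -0.0], [-0.078, 0.997, -0.0], [0.0, -0.0, -1.0]]
contact_force: [-0.3, -0.5, -3.8]
finger_gap: 0.0233
grasp_force: 59.8
```

>>> arm_command([
  {"dx":0.087,"dy":0.968,"dz":0,"rx":0,"ry":0,"rz":0,"fingers":-1},
  {"dx":0.087,"dy":0.968,"dz":0,"rx":0,"ry":0,"rz":0,"fingers":-1},
  {"dx":0.087,"dy":0.968,"dz":0,"rx":0,"ry":0,"rz":0,"fingers":-1},
  {"dx":0.087,"dy":0.968,"dz":0,"rx":0,"ry":0,"rz":0,"fingers":-1},
  {"dx":0.087,"dy":0.968,"dz":0,"rx":0,"ry":0,"rz":0,"fingers":-1},
  {"dx":0.087,"dy":0.968,"dz":0,"rx":0,"ry":0,"rz":0,"fingers":-1},
  {"dx":0.087,"dy":0.968,"dz":0,"rx":0,"ry":0,"rz":0,"fingers":-1},
  {"dx":0.087,"dy":0.968,"dz":0,"rx":0,"ry":0,"rz":0,"fingers":-1},
])

```text
t: 31.1
tool_pos: [0.5271, 0.2382, 0.2419]
tcp_rot: [[-0.997, -0.078, -0.0], [-0.078, 0.997, -0.0], [0.0, -0.0, -1.0]]
contact_force: [0.4, -0.2, -3.5]
finger_gap: 0.0232
grasp_force: 59.8
```

>>> arm_command([
  {"dx":0.087,"dy":0.968,"dz":0,"rx":0,"ry":0,"rz":0,"fingers":-1},
  {"dx":0.087,"dy":0.968,"dz":0,"rx":0,"ry":0,"rz":0,"fingers":-1},
  {"dx":0.087,"dy":0.968,"dz":0,"rx":0,"ry":0,"rz":0,"fingers":-1},
  {"dx":0.087,"dy":0.968,"dz":0,"rx":0,"ry":0,"rz":0,"fingers":-1},
  {"dx":0.087,"dy":0.968,"dz":0,"rx":0,"ry":0,"rz":0,"fingers":-1},
  {"dx":0.087,"dy":0.968,"dz":0,"rx":0,"ry":0,"rz":0,"fingers":-1},
  {"dx":0.087,"dy":0.968,"dz":0,"rx":0,"ry":0,"rz":0,"fingers":-1},
  {"dx":0,"dy":0,"dz":0,"rx":0,"ry":0,"rz":0,"fingers":-1},
  {"dx":0,"dy":0,"dz":0,"rx":0,"ry":0,"rz":0,"fingers":-1},
])

```text
t: 32.0
tool_pos: [0.4986, 0.4052, 0.2417]
tcp_rot: [[-0.997, -0.079, -0.0], [-0.079, 0.997, -0.001], [0.001, -0.001, -1.0]]
contact_force: [-0.1, -0.3, -4.3]
finger_gap: 0.0234
grasp_force: 59.9
```

```bash
python3 - <<'E'
from h import *
for n in ["scene","top","wrist"]:
    q=capture(n); C=grid(q)
    for a,b in [("pinL",(.59,.67,.09,.165,.088,.13)),("pinR",(.61,.68,-.18,-.11,.088,.13)),("tool",(.3,.65,.2,.36,.02,.04))]:
        rect(C,reg(C,*b),a+n)
    if n=="scene":
        m=reg(C,.5,.62,.36,.46,.17,.26); rect(C,m,"head"); print(C[m].min(0),C[m].max(0))
E
```

```text
pinLscene 94 mean [0.6289 0.127 ] rect c [0.6281 0.1264] [0.0256 0.0241] 61.82 axis deg -67.57 z 0.0971
pinRscene 75 mean [ 0.646  -0.1414] rect c [ 0.6453 -0.1424] [0.0272 0.0253] 63.64 axis deg 67.49 z 0.0958
toolscene 313 mean [0.4552 0.2923] rect c [0.4772 0.2851] [0.0242 0.142 ] 74.9 axis deg -15.39 z 0.027
head 682 mean [0.5587 0.4176] rect c [0.542  0.4091] [0.0842 0.0538] 2.63 axis deg 0.78 z 0.2365
[0.5001 0.3808 0.1931] [0.5844 0.4373 0.26  ]
pinLtop 73 mean [0.6278 0.1265] rect c [0.6275 0.1265] [0.0263 0.0246] 44.24 axis deg 14.09 z 0.0977
pinRtop 75 mean [ 0.6451 -0.1423] rect c [ 0.6453 -0.1429] [0.0262 0.0265] 62.47 axis deg -60.32 z 0.0976
tooltop 252 mean [0.455  0.2884] rect c [0.4774 0.2829] [0.0255 0.1411] 74.64 axis deg -15.14 z 0.0277
pinLwrist 108 mean [0.6268 0.1374] rect c [0.6272 0.1365] [0.0217 0.0065] 2.78 axis deg 3.0 z 0.0951
pinRwrist none
toolwrist 1834 mean [0.4527 0.292 ] rect c [0.4774 0.2844] [0.025  0.1412] 75.36 axis deg -15.35 z 0.0288
```

>>> arm_command([
  {"dx":0,"dy":0,"dz":0.7,"rx":0,"ry":0,"rz":0,"fingers":-1},
  {"dx":0,"dy":0,"dz":1,"rx":0,"ry":0,"rz":0,"fingers":-1},
  {"dx":0,"dy":0,"dz":1,"rx":0,"ry":0,"rz":0,"fingers":-1},
  {"dx":0,"dy":0,"dz":1,"rx":0,"ry":0,"rz":0,"fingers":-1},
  {"dx":0,"dy":0,"dz":1,"rx":0,"ry":0,"rz":0,"fingers":-1},
  {"dx":0,"dy":0,"dz":1,"rx":0,"ry":0,"rz":0,"fingers":-1},
  {"dx":0,"dy":0,"dz":0.9,"rx":0,"ry":0,"rz":0,"fingers":-1},
  {"dx":0,"dy":0,"dz":0.6,"rx":0,"ry":0,"rz":0,"fingers":-1},
  {"dx":0,"dy":0,"dz":0.2,"rx":0,"ry":0,"rz":0,"fingers":-1},
  {"dx":0,"dy":0,"dz":0,"rx":0,"ry":0,"rz":0,"fingers":-1},
])

```text
t: 33.15
tool_pos: [0.4987, 0.4046, 0.0571]
tcp_rot: [[-0.997, -0.078, -0.001], [-0.078, 0.997, -0.0], [0.001, -0.0, -1.0]]
contact_force: [-0.3, 0.2, -4.8]
finger_gap: 0.0231
grasp_force: 59.8
```

>>> arm_command([
  {"dx":0,"dy":0,"dz":0.04,"rx":0,"ry":0,"rz":0,"fingers":-1},
  {"dx":0,"dy":0,"dz":0.04,"rx":0,"ry":0,"rz":0,"fingers":-1},
  {"dx":0,"dy":0,"dz":0.02,"rx":0,"ry":0,"rz":0,"fingers":-1},
  {"dx":0,"dy":0,"dz":0,"rx":0,"ry":0,"rz":0,"fingers":-1},
])

```text
t: 33.55
tool_pos: [0.4987, 0.4052, 0.0553]
tcp_rot: [[-0.997, -0.079, 0.001], [-0.079, 0.997, 0.0], [-0.001, 0.0, -1.0]]
contact_force: [0.1, -0.9, -1.8]
finger_gap: 0.023
grasp_force: 60.1
```

>>> arm_command([
  {"dx":0,"dy":0,"dz":0,"rx":0,"ry":0,"rz":0,"fingers":1},
  {"dx":0,"dy":0,"dz":0,"rx":0,"ry":0,"rz":0,"fingers":1},
  {"dx":0,"dy":0,"dz":0,"rx":0,"ry":0,"rz":0,"fingers":1},
  {"dx":0,"dy":0,"dz":0,"rx":0,"ry":0,"rz":0,"fingers":1},
  {"dx":0,"dy":0,"dz":-0.4,"rx":0,"ry":0,"rz":0,"fingers":1},
  {"dx":0,"dy":0,"dz":-0.8,"rx":0,"ry":0,"rz":0,"fingers":1},
  {"dx":0,"dy":0,"dz":-1,"rx":0,"ry":0,"rz":0,"fingers":1},
  {"dx":0,"dy":0,"dz":-1,"rx":0,"ry":0,"rz":0,"fingers":1},
  {"dx":0,"dy":0,"dz":-1,"rx":0,"ry":0,"rz":0,"fingers":1},
  {"dx":0,"dy":0,"dz":-1,"rx":0,"ry":0,"rz":0,"fingers":1},
])

```text
t: 34.55
tool_pos: [0.4984, 0.4051, 0.1868]
tcp_rot: [[-0.997, -0.079, 0.001], [-0.079, 0.997, 0.0], [-0.001, 0.0, -1.0]]
contact_force: [0.3, -0.6, -0.1]
finger_gap: 0.0851
grasp_force: 0.0
```

>>> arm_command([
  {"dx":0,"dy":0,"dz":-0.8,"rx":0,"ry":0,"rz":0.0733,"fingers":1},
  {"dx":0,"dy":0,"dz":0,"rx":0,"ry":0,"rz":0.0733,"fingers":1},
  {"dx":0,"dy":0,"dz":0,"rx":0,"ry":0,"rz":0.0734,"fingers":1},
  {"dx":0,"dy":-0.971,"dz":0,"rx":0,"ry":0,"rz":0,"fingers":1},
  {"dx":0,"dy":-0.971,"dz":0,"rx":0,"ry":0,"rz":0,"fingers":1},
  {"dx":0,"dy":-0.971,"dz":0,"rx":0,"ry":0,"rz":0,"fingers":1},
  {"dx":0,"dy":-0.971,"dz":0,"rx":0,"ry":0,"rz":0,"fingers":1},
  {"dx":0,"dy":-0.971,"dz":0,"rx":0,"ry":0,"rz":0,"fingers":1},
  {"dx":0,"dy":0,"dz":0,"rx":0,"ry":0,"rz":0,"fingers":1},
  {"dx":0,"dy":0,"dz":0,"rx":0,"ry":0,"rz":0,"fingers":1},
])

```text
t: 35.55
tool_pos: [0.4668, 0.2881, 0.2057]
tcp_rot: [[-0.964, 0.264, 0.001], [0.264, 0.964, 0.001], [-0.001, 0.001, -1.0]]
contact_force: [-0.3, -0.2, 0.2]
finger_gap: 0.0854
grasp_force: 0.0
```

```bash
python3 - <<'E'
from h import *
print(state()["t"])
q=capture("wrist"); save(q,"w6"); C=grid(q)
rect(C,reg(C,.3,.6,.2,.36,.013,.04),"tool")
rect(C,reg(C,.3,.5,.2,.36,.022,.04),"toolhandle")
rect(C,reg(C,.3,.65,.36,.5,.045,.1),"mallet")
E
```

```text
35.55
tool 2162 mean [0.4568 0.2896] rect c [0.4776 0.2838] [0.0239 0.1431] 74.92 axis deg -15.22 z 0.0286
toolhandle 1934 mean [0.45   0.2915] rect c [0.4521 0.2907] [0.0239 0.0892] 74.92 axis deg -15.07 z 0.0288
mallet 9096 mean [0.4668 0.4093] rect c [0.4531 0.412 ] [0.1846 0.0501] 5.06 axis deg 5.27 z 0.0629
```

View pics/w6.png

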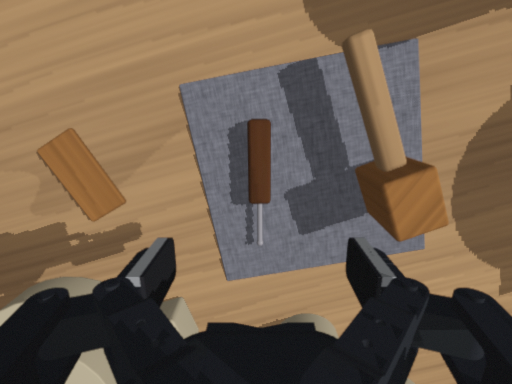

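>>> arm_command([
  {"dx":0,"dy":0,"dz":0.9,"rx":0,"ry":0,"rz":0,"fingers":1},
  {"dx":0,"dy":0,"dz":1,"rx":0,"ry":0,"rz":0,"fingers":1},
  {"dx":0,"dy":0,"dz":1,"rx":0,"ry":0,"rz":0,"fingers":1},
  {"dx":0,"dy":0,"dz":1,"rx":0,"ry":0,"rz":0,"fingers":1},
  {"dx":0,"dy":0,"dz":1,"rx":0,"ry":0,"rz":0,"fingers":1},
  {"dx":0,"dy":0,"dz":1,"rx":0,"ry":0,"rz":0,"fingers":1},
  {"dx":0,"dy":0,"dz":0.6,"rx":0,"ry":0,"rz":0,"fingers":1},
  {"dx":0,"dy":0,"dz":0.3,"rx":0,"ry":0,"rz":0,"fingers":1},
  {"dx":0,"dy":0,"dz":0.06,"rx":0,"ry":0,"rz":0,"fingers":-1},
])

```text
t: 36.5
tool_pos: [0.4665, 0.2886, 0.0327]
tcp_rot: [[-0.965, 0.263, -0.001], [0.263, 0.965, -0.0], [0.001, -0.0, -1.0]]
contact_force: [0.1, -0.8, -0.6]
finger_gap: 0.0732
grasp_force: 0.0
```

>>> arm_command([
  {"dx":0,"dy":0,"dz":0,"rx":0,"ry":0,"rz":0,"fingers":-1},
  {"dx":0,"dy":0,"dz":0,"rx":0,"ry":0,"rz":0,"fingers":-1},
  {"dx":0,"dy":0,"dz":0,"rx":0,"ry":0,"rz":0,"fingers":-1},
  {"dx":0,"dy":0,"dz":0,"rx":0,"ry":0,"rz":0,"fingers":-1},
  {"dx":0,"dy":0,"dz":0,"rx":0,"ry":0,"rz":0,"fingers":-1},
  {"dx":0,"dy":0,"dz":0,"rx":0,"ry":0,"rz":0,"fingers":-1},
  {"dx":0,"dy":0,"dz":0,"rx":0,"ry":0,"rz":0,"fingers":-1},
  {"dx":0,"dy":0,"dz":0,"rx":0,"ry":0,"rz":0,"fingers":-1},
])

```text
t: 37.3
tool_pos: [0.467, 0.2882, 0.0342]
tcp_rot: [[-0.965, 0.264, 0.002], [0.264, 0.965, 0.001], [-0.001, 0.001, -1.0]]
contact_force: [-0.2, -0.2, 5.8]
finger_gap: 0.0229
grasp_force: 59.9
```

>>> arm_command([
  {"dx":0,"dy":0,"dz":-0.3,"rx":0,"ry":0,"rz":0,"fingers":-1},
  {"dx":0,"dy":0,"dz":-0.7,"rx":0,"ry":0,"rz":0,"fingers":-1},
  {"dx":0,"dy":0,"dz":-1,"rx":0,"ry":0,"rz":0,"fingers":-1},
  {"dx":0,"dy":0,"dz":-1,"rx":0,"ry":0,"rz":0,"fingers":-1},
  {"dx":0,"dy":0,"dz":-1,"rx":0,"ry":0,"rz":0,"fingers":-1},
  {"dx":0,"dy":0,"dz":-1,"rx":0,"ry":0,"rz":0,"fingers":-1},
  {"dx":0,"dy":0,"dz":-0.86,"rx":0,"ry":0,"rz":0,"fingers":-1},
  {"dx":0,"dy":0,"dz":0,"rx":0,"ry":0,"rz":-0.0707,"fingers":-1},
  {"dx":0,"dy":0,"dz":0,"rx":0,"ry":0,"rz":-0.0707,"fingers":-1},
  {"dx":0,"dy":0,"dz":0,"rx":0,"ry":0,"rz":-0.0708,"fingers":-1},
])

```text
t: 38.3
tool_pos: [0.4663, 0.288, 0.1804]
tcp_rot: [[-0.997, -0.071, 0.0], [-0.071, 0.997, 0.0], [-0.0, 0.0, -1.0]]
contact_force: [0.3, -0.9, -1.4]
finger_gap: 0.0226
grasp_force: 59.0
```

>>> arm_command([
  {"dx":-0.06,"dy":-0.99,"dz":0,"rx":0,"ry":0,"rz":0,"fingers":-1},
  {"dx":0,"dy":-0.99,"dz":0,"rx":0,"ry":0,"rz":0,"fingers":-1},
  {"dx":0,"dy":-0.99,"dz":0,"rx":0,"ry":0,"rz":0,"fingers":-1},
  {"dx":0,"dy":-0.99,"dz":0,"rx":0,"ry":0,"rz":0,"fingers":-1},
  {"dx":0,"dy":-0.99,"dz":0,"rx":0,"ry":0,"rz":0,"fingers":-1},
  {"dx":0,"dy":-0.99,"dz":0,"rx":0,"ry":0,"rz":0,"fingers":-1},
  {"dx":0,"dy":-0.99,"dz":0,"rx":0,"ry":0,"rz":0,"fingers":-1},
  {"dx":0,"dy":-0.99,"dz":0,"rx":0,"ry":0,"rz":0,"fingers":-1},
  {"dx":0,"dy":-0.99,"dz":0,"rx":0,"ry":0,"rz":0,"fingers":-1},
])

```text
t: 39.2
tool_pos: [0.4826, 0.0649, 0.1803]
tcp_rot: [[-0.998, -0.066, 0.0], [-0.066, 0.998, -0.0], [-0.0, -0.0, -1.0]]
contact_force: [1.0, -0.6, -0.5]
finger_gap: 0.0225
grasp_force: 59.0
```

>>> arm_command([
  {"dx":0,"dy":-0.99,"dz":0,"rx":0,"ry":0,"rz":0,"fingers":-1},
  {"dx":0,"dy":-0.99,"dz":0,"rx":0,"ry":0,"rz":0,"fingers":-1},
  {"dx":0,"dy":-0.99,"dz":0,"rx":0,"ry":0,"rz":0,"fingers":-1},
  {"dx":0,"dy":-0.99,"dz":0,"rx":0,"ry":0,"rz":0,"fingers":-1},
  {"dx":0,"dy":-0.99,"dz":0,"rx":0,"ry":0,"rz":0,"fingers":-1},
  {"dx":0,"dy":-0.99,"dz":0,"rx":0,"ry":0,"rz":0,"fingers":-1},
  {"dx":0,"dy":0,"dz":0,"rx":0,"ry":0.0667,"rz":0,"fingers":-1},
  {"dx":0,"dy":0,"dz":0,"rx":0,"ry":0.0667,"rz":0,"fingers":-1},
  {"dx":0,"dy":0,"dz":0,"rx":0,"ry":0,"rz":0,"fingers":-1},
])

```text
t: 40.1
tool_pos: [0.4936, -0.0824, 0.1796]
tcp_rot: [[-0.976, -0.067, -0.208], [-0.065, 0.998, -0.014], [0.209, 0.0, -0.978]]
contact_force: [-0.3, -0.4, -0.4]
finger_gap: 0.0228
grasp_force: 59.1
```

```bash
python3 - <<'E'
from h import *
s=state(); R=np.array(s["tcp_rot"]); T=np.array(s["tool_pos"]); print(s["t"],T,s["finger_gap"]); print(R)
tip=T-R[:,0]*.08+R[:,2]*.018; print("pred tip",tip)
for n in ["wrist","scene","top"]:
    p=capture(n); save(p,n+"7")
    for r in place_of(p,"seam_tool_tip")[:2]:
        o,d=ray(p,r["uv"]); d=d[0]; k=(tip-o)@d/(d@d); print(n,r["score"],np.round(r["uv"],1),"ray-closest minus pred",o+d*k-tip)
E
```

```text
40.1 [ 0.4936 -0.0824  0.1796] 0.02280302449806812
[[-0.9758 -0.0667 -0.2085]
 [-0.0653  0.9978 -0.0139]
 [ 0.2089  0.0001 -0.9779]]
pred tip [ 0.5679 -0.0775  0.1453]
scene 0.75 [221.1 169.1] ray-closest minus pred [ 0.0021  0.0021 -0.0025]
```

View pics/scene7.png

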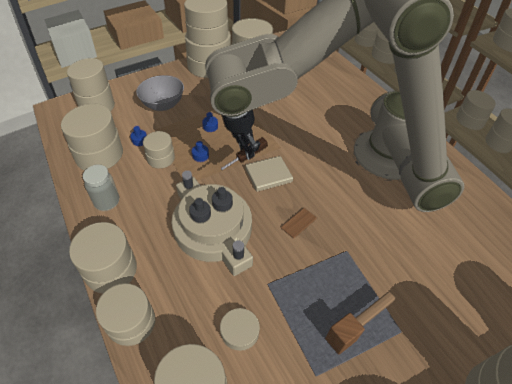

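>>> arm_command([
  {"dx":-0.177,"dy":0,"dz":0.83,"rx":0,"ry":0,"rz":0,"fingers":-1},
  {"dx":-0.177,"dy":0,"dz":0.83,"rx":0,"ry":0,"rz":0,"fingers":-1},
  {"dx":-0.177,"dy":0,"dz":0.83,"rx":0,"ry":0,"rz":0,"fingers":-1},
  {"dx":-0.177,"dy":0,"dz":0.83,"rx":0,"ry":0,"rz":0,"fingers":-1},
  {"dx":0,"dy":0,"dz":0,"rx":0,"ry":0,"rz":0,"fingers":-1},
  {"dx":0,"dy":0,"dz":0,"rx":0,"ry":0,"rz":0,"fingers":-1},
])

```text
t: 41.0
tool_pos: [0.4928, -0.0823, 0.0956]
tcp_rot: [[-0.976, -0.066, -0.207], [-0.065, 0.998, -0.014], [0.207, -0.0, -0.978]]
contact_force: [0.1, -0.6, -0.4]
finger_gap: 0.0227
grasp_force: 59.1
```

```bash
cat >> h.py <<'E'
C0=np.array([.6365,-.0076]); MX=np.array([.9978,.0663]); MY=np.array([-.0663,.9978])
def tipm():
    s=state(); R=np.array(s["tcp_rot"]); T=np.array(s["tool_pos"]); t=T-R[:,0]*.08+R[:,2]*.018
    d=t[:2]-C0; m=np.array([d@MX,d@MY,t[2]]); print(s["t"],"tip mould mm",m*1000,"r",np.hypot(*m[:2])*1000,"F",np.array(s["contact_force"])); return t
E
python3 - <<'E'
from h import *
tip=tipm()
for n in ["scene","top","wrist"]:
    p=capture(n)
    if n=="scene":
        a=p["image"][140:230,170:290]; cv2.imwrite("pics/crop8.png",cv2.resize(a[:,:,::-1],None,fx=6,fy=6,interpolation=cv2.INTER_CUBIC))
    for r in place_of(p,"seam_tool_tip")[:2]:
        o,d=ray(p,r["uv"]); d=d[0]; k=(tip-o)@d/(d@d); print(n,r["score"],np.round(r["uv"],1),"ray-pred",o+d*k-tip)
E
```

```text
41.0 tip mould mm [-73.7991 -65.0399  61.4264] r 98.36913938968384 F [ 0.1274 -0.6188 -0.3795]
scene 0.57 [223.1 189.5] ray-pred [ 0.0007  0.0034 -0.0028]
top 0.36 [253.  167.2] ray-pred [0.0458 0.0606 0.0045]
```

View pics/crop8.png

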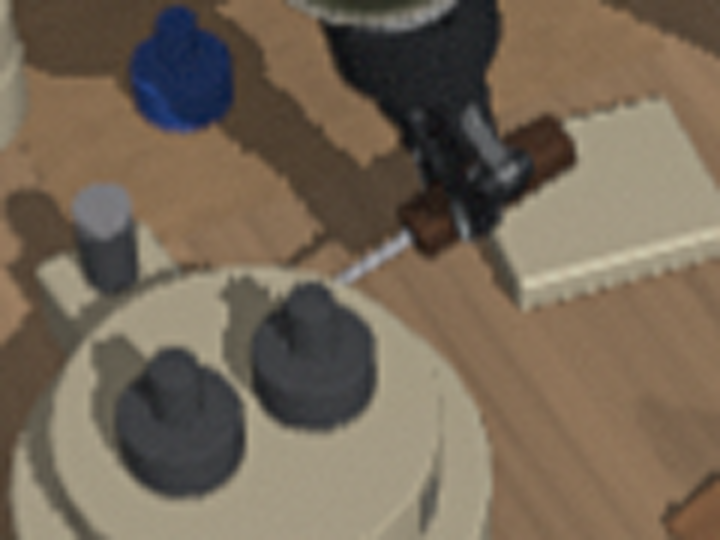

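>>> arm_command([
  {"dx":-0.021,"dy":0,"dz":0.098,"rx":0,"ry":0,"rz":0,"fingers":-1},
  {"dx":-0.021,"dy":0,"dz":0.098,"rx":0,"ry":0,"rz":0,"fingers":-1},
  {"dx":0,"dy":0,"dz":0,"rx":0,"ry":0,"rz":0,"fingers":-1},
])

```text
t: 41.6
tool_pos: [0.4926, -0.0822, 0.0896]
tcp_rot: [[-0.976, -0.067, -0.208], [-0.065, 0.998, -0.014], [0.209, 0.0, -0.978]]
contact_force: [-0.0, -0.4, -0.1]
finger_gap: 0.0227
grasp_force: 59.1
```

>>> arm_command([
  {"dx":-0.008,"dy":0,"dz":0.039,"rx":0,"ry":0,"rz":0,"fingers":-1},
  {"dx":0,"dy":0,"dz":0,"rx":0,"ry":0,"rz":0,"fingers":-1},
])

```text
t: 41.8
tool_pos: [0.4927, -0.0823, 0.0888]
tcp_rot: [[-0.976, -0.067, -0.208], [-0.065, 0.998, -0.014], [0.208, 0.0, -0.978]]
contact_force: [-0.2, 0.7, -0.8]
finger_gap: 0.0229
grasp_force: 59.1
```

>>> arm_command([
  {"dx":-0.008,"dy":0,"dz":0.039,"rx":0,"ry":0,"rz":0,"fingers":-1},
  {"dx":0,"dy":0,"dz":0,"rx":0,"ry":0,"rz":0,"fingers":-1},
])

```text
t: 42.0
tool_pos: [0.4928, -0.0823, 0.088]
tcp_rot: [[-0.976, -0.067, -0.207], [-0.065, 0.998, -0.014], [0.208, -0.0, -0.978]]
contact_force: [-1.3, 0.4, 1.5]
finger_gap: 0.0227
grasp_force: 59.3
```

```bash
python3 -c "
from h import *
tipm();s=state();print(s['moment'])"
```

```text
42.0 tip mould mm [-73.8554 -65.0079  53.8034] r 98.3902382770412 F [-1.3004  0.3733  1.5436]
[ 0.0022 -0.1363 -0.0171]
```

>>> arm_command([
  {"dx":-0.117,"dy":-0.02,"dz":-0.025,"rx":0,"ry":0,"rz":0,"fingers":-1},
  {"dx":-0.117,"dy":-0.02,"dz":-0.025,"rx":0,"ry":0,"rz":0,"fingers":-1},
  {"dx":-0.117,"dy":-0.02,"dz":-0.025,"rx":0,"ry":0,"rz":0,"fingers":-1},
  {"dx":-0.117,"dy":-0.02,"dz":-0.025,"rx":0,"ry":0,"rz":0,"fingers":-1},
  {"dx":0,"dy":0,"dz":0,"rx":0,"ry":0,"rz":0,"fingers":-1},
])

```text
t: 42.5
tool_pos: [0.5055, -0.0837, 0.088]
tcp_rot: [[-0.976, -0.067, -0.207], [-0.065, 0.998, -0.014], [0.207, -0.0, -0.978]]
contact_force: [0.8, -1.5, 0.7]
finger_gap: 0.0224
grasp_force: 59.3
```

>>> arm_command([
  {"dx":-0.039,"dy":0,"dz":-0.008,"rx":0,"ry":0,"rz":0,"fingers":-1},
  {"dx":-0.039,"dy":0,"dz":-0.008,"rx":0,"ry":0,"rz":0,"fingers":-1},
  {"dx":0,"dy":0,"dz":0,"rx":0,"ry":0,"rz":0,"fingers":-1},
])

```text
t: 42.8
tool_pos: [0.5059, -0.0835, 0.088]
tcp_rot: [[-0.975, -0.066, -0.21], [-0.065, 0.998, -0.014], [0.211, 0.0, -0.978]]
contact_force: [-6.6, -2.1, 3.9]
finger_gap: 0.0227
grasp_force: 59.5
```

>>> arm_command([
  {"dx":-0.039,"dy":0,"dz":-0.008,"rx":0,"ry":0,"rz":0,"fingers":-1},
  {"dx":0,"dy":0,"dz":0,"rx":0,"ry":0,"rz":0,"fingers":-1},
])

```text
t: 43.0
tool_pos: [0.5061, -0.0834, 0.0879]
tcp_rot: [[-0.975, -0.066, -0.212], [-0.065, 0.998, -0.014], [0.213, 0.0, -0.977]]
contact_force: [-8.9, -2.3, 5.5]
finger_gap: 0.0227
grasp_force: 59.6
```

```bash
python3 -c "
from h import *
tipm();s=state();print(s['moment'])"
```

```text
43.0 tip mould mm [-60.7913 -67.0015  53.3448] r 90.46977485197387 F [-8.9174 -2.2674  5.4741]
[-0.5216  1.3066 -0.1052]
```

```bash
cat > arc.py <<'E'
from h import *
import sys,json
r=float(sys.argv[1]); x,y=float(sys.argv[2]),float(sys.argv[3]); n=int(sys.argv[4])
# commanded tip (mould, mm) -> n rows of 3 mm along arc of radius r
ph=np.arctan2(y,-x); s=np.sin(.2094); c=np.cos(.2094); rows=[]
for i in range(n):
    ph+=3/r; nx,ny=-r*np.cos(ph),r*np.sin(ph); a,b=nx-x,ny-y
    dx,dy,dz=[round(v/25,3) for v in (-c*a,b,-s*a)]
    x+=-(c*dx+s*dz)*25; y+=dy*25; rows.append((dx,dy,dz))
print(rows,"end",round(x,2),round(y,2))
E
python3 arc.py 90 -58.9 -67 10; python3 arc.py 90 -71.9 -41.8 1
```

```text
[(np.float64(0.107), np.float64(0.057), np.float64(0.023)), (np.float64(0.084), np.float64(0.084), np.float64(0.018)), (np.float64(0.082), np.float64(0.086), np.float64(0.017)), (np.float64(0.078), np.float64(0.089), np.float64(0.017)), (np.float64(0.076), np.float64(0.092), np.float64(0.016)), (np.float64(0.072), np.float64(0.094), np.float64(0.015)), (np.float64(0.07), np.float64(0.097), np.float64(0.015)), (np.float64(0.066), np.float64(0.099), np.float64(0.014)), (np.float64(0.063), np.float64(0.101), np.float64(0.013)), (np.float64(0.06), np.float64(0.104), np.float64(0.013))] end -78.27 -44.42
[(np.float64(0.288), np.float64(-0.033), np.float64(0.061))] end -79.26 -42.62
```

>>> arm_command([
  {"dx":0.107,"dy":0.057,"dz":0.023,"rx":0,"ry":0,"rz":0,"fingers":-1},
  {"dx":0.084,"dy":0.084,"dz":0.018,"rx":0,"ry":0,"rz":0,"fingers":-1},
  {"dx":0.082,"dy":0.086,"dz":0.017,"rx":0,"ry":0,"rz":0,"fingers":-1},
  {"dx":0.078,"dy":0.089,"dz":0.017,"rx":0,"ry":0,"rz":0,"fingers":-1},
  {"dx":0.076,"dy":0.092,"dz":0.016,"rx":0,"ry":0,"rz":0,"fingers":-1},
  {"dx":0.072,"dy":0.094,"dz":0.015,"rx":0,"ry":0,"rz":0,"fingers":-1},
  {"dx":0.07,"dy":0.097,"dz":0.015,"rx":0,"ry":0,"rz":0,"fingers":-1},
  {"dx":0.066,"dy":0.099,"dz":0.014,"rx":0,"ry":0,"rz":0,"fingers":-1},
  {"dx":0.063,"dy":0.101,"dz":0.013,"rx":0,"ry":0,"rz":0,"fingers":-1},
  {"dx":0.06,"dy":0.104,"dz":0.013,"rx":0,"ry":0,"rz":0,"fingers":-1},
])

```text
t: 44.0
tool_pos: [0.487, -0.062, 0.088]
tcp_rot: [[-0.976, -0.066, -0.207], [-0.065, 0.998, -0.014], [0.208, -0.0, -0.978]]
contact_force: [-0.4, -3.9, 1.0]
finger_gap: 0.0224
grasp_force: 59.3
```

```bash
python3 -c "
from h import *
tipm()"; for r in 89.3 90 91; do python3 arc.py $r -78.27 -44.42 10 | sed 's/np.float64(\([^)]*\))/\1/g'; done
```

```text
44.0 tip mould mm [-78.2563 -44.3545  53.772 ] r 89.95205403763336 F [-0.4261 -3.8778  1.0017]
[(0.033, 0.119, 0.007), (0.052, 0.107, 0.011), (0.049, 0.109, 0.011), (0.046, 0.111, 0.01), (0.042, 0.112, 0.009), (0.038, 0.113, 0.008), (0.034, 0.115, 0.007), (0.031, 0.116, 0.007), (0.027, 0.117, 0.006), (0.023, 0.117, 0.005)] end -87.86 -16.02
[(0.056, 0.105, 0.012), (0.053, 0.107, 0.011), (0.049, 0.109, 0.01), (0.046, 0.111, 0.01), (0.042, 0.112, 0.009), (0.038, 0.113, 0.008), (0.035, 0.115, 0.007), (0.031, 0.116, 0.007), (0.027, 0.117, 0.006), (0.023, 0.117, 0.005)] end -88.49 -16.37
[(0.09, 0.086, 0.019), (0.053, 0.107, 0.011), (0.05, 0.109, 0.011), (0.045, 0.11, 0.01), (0.042, 0.112, 0.009), (0.039, 0.113, 0.008), (0.035, 0.115, 0.007), (0.031, 0.116, 0.007), (0.028, 0.116, 0.006), (0.023, 0.118, 0.005)] end -89.42 -16.87
```

>>> arm_command([
  {"dx":0.033,"dy":0.119,"dz":0.007,"rx":0,"ry":0,"rz":0,"fingers":-1},
  {"dx":0.052,"dy":0.107,"dz":0.011,"rx":0,"ry":0,"rz":0,"fingers":-1},
  {"dx":0.049,"dy":0.109,"dz":0.011,"rx":0,"ry":0,"rz":0,"fingers":-1},
  {"dx":0.046,"dy":0.111,"dz":0.01,"rx":0,"ry":0,"rz":0,"fingers":-1},
  {"dx":0.042,"dy":0.112,"dz":0.009,"rx":0,"ry":0,"rz":0,"fingers":-1},
  {"dx":0.038,"dy":0.113,"dz":0.008,"rx":0,"ry":0,"rz":0,"fingers":-1},
  {"dx":0.034,"dy":0.115,"dz":0.007,"rx":0,"ry":0,"rz":0,"fingers":-1},
  {"dx":0.031,"dy":0.116,"dz":0.007,"rx":0,"ry":0,"rz":0,"fingers":-1},
  {"dx":0.027,"dy":0.117,"dz":0.006,"rx":0,"ry":0,"rz":0,"fingers":-1},
  {"dx":0.023,"dy":0.117,"dz":0.005,"rx":0,"ry":0,"rz":0,"fingers":-1},
])

```text
t: 45.0
tool_pos: [0.4754, -0.034, 0.0879]
tcp_rot: [[-0.976, -0.067, -0.208], [-0.065, 0.998, -0.014], [0.208, 0.0, -0.978]]
contact_force: [-0.6, -3.7, 1.0]
finger_gap: 0.023
grasp_force: 59.4
```

```bash
python3 -c "
from h import *
tipm()"; for r in 88.3 89.3 90.3; do python3 arc.py $r -87.86 -16.02 10 | sed 's/np.float64(\([^)]*\))/\1/g'; done
```

```text
45.0 tip mould mm [-87.9482 -15.6039  53.6824] r 89.3216618152894 F [-0.5807 -3.706   1.0113]
[(-0.02, 0.126, -0.004), (0.015, 0.119, 0.003), (0.012, 0.119, 0.002), (0.007, 0.12, 0.001), (0.003, 0.12, 0.001), (-0.001, 0.12, -0.0), (-0.004, 0.12, -0.001), (-0.009, 0.119, -0.002), (-0.013, 0.12, -0.003), (-0.016, 0.118, -0.003)] end -87.19 14.0
[(0.019, 0.118, 0.004), (0.015, 0.119, 0.003), (0.011, 0.12, 0.002), (0.008, 0.12, 0.002), (0.003, 0.12, 0.001), (-0.0, 0.12, -0.0), (-0.005, 0.119, -0.001), (-0.008, 0.12, -0.002), (-0.013, 0.119, -0.003), (-0.016, 0.119, -0.003)] end -88.22 13.83
[(0.057, 0.111, 0.012), (0.016, 0.119, 0.003), (0.011, 0.12, 0.002), (0.008, 0.119, 0.002), (0.003, 0.12, 0.001), (-0.0, 0.12, -0.0), (-0.004, 0.12, -0.001), (-0.008, 0.12, -0.002), (-0.012, 0.119, -0.003), (-0.016, 0.119, -0.003)] end -89.26 13.66
```

>>> arm_command([
  {"dx":-0.02,"dy":0.126,"dz":-0.004,"rx":0,"ry":0,"rz":0,"fingers":-1},
  {"dx":0.015,"dy":0.119,"dz":0.003,"rx":0,"ry":0,"rz":0,"fingers":-1},
  {"dx":0.012,"dy":0.119,"dz":0.002,"rx":0,"ry":0,"rz":0,"fingers":-1},
  {"dx":0.007,"dy":0.12,"dz":0.001,"rx":0,"ry":0,"rz":0,"fingers":-1},
  {"dx":0.003,"dy":0.12,"dz":0.001,"rx":0,"ry":0,"rz":0,"fingers":-1},
  {"dx":-0.001,"dy":0.12,"dz":0,"rx":0,"ry":0,"rz":0,"fingers":-1},
  {"dx":-0.004,"dy":0.12,"dz":-0.001,"rx":0,"ry":0,"rz":0,"fingers":-1},
  {"dx":-0.009,"dy":0.119,"dz":-0.002,"rx":0,"ry":0,"rz":0,"fingers":-1},
  {"dx":-0.013,"dy":0.12,"dz":-0.003,"rx":0,"ry":0,"rz":0,"fingers":-1},
  {"dx":-0.016,"dy":0.118,"dz":-0.003,"rx":0,"ry":0,"rz":0,"fingers":-1},
])

```text
t: 46.0
tool_pos: [0.4741, -0.004, 0.0879]
tcp_rot: [[-0.976, -0.067, -0.208], [-0.065, 0.998, -0.014], [0.208, 0.0, -0.978]]
contact_force: [-3.1, -2.6, 1.8]
finger_gap: 0.0228
grasp_force: 59.5
```

```bash
python3 -c "
from h import *
tipm()"; for r in 87.3 88.3 89.3; do python3 arc.py $r -87.19 14.0 10 | sed 's/np.float64(\([^)]*\))/\1/g'; done
```

```text
46.0 tip mould mm [-87.3382  14.4344  53.6259] r 88.52296161582002 F [-3.0606 -2.6097  1.8011]
[(-0.059, 0.112, -0.013), (-0.025, 0.117, -0.005), (-0.028, 0.116, -0.006), (-0.033, 0.116, -0.007), (-0.036, 0.114, -0.008), (-0.04, 0.113, -0.009), (-0.044, 0.111, -0.009), (-0.047, 0.11, -0.01), (-0.052, 0.108, -0.011), (-0.054, 0.106, -0.012)] end -76.5 42.08
[(-0.021, 0.118, -0.004), (-0.024, 0.117, -0.005), (-0.029, 0.117, -0.006), (-0.032, 0.115, -0.007), (-0.036, 0.114, -0.008), (-0.04, 0.113, -0.008), (-0.043, 0.112, -0.009), (-0.048, 0.11, -0.01), (-0.051, 0.108, -0.011), (-0.054, 0.106, -0.011)] end -77.54 42.25
[(0.018, 0.124, 0.004), (-0.025, 0.118, -0.005), (-0.028, 0.116, -0.006), (-0.032, 0.116, -0.007), (-0.036, 0.114, -0.008), (-0.039, 0.113, -0.008), (-0.044, 0.111, -0.009), (-0.047, 0.11, -0.01), (-0.05, 0.109, -0.011), (-0.054, 0.106, -0.012)] end -78.57 42.42
```

>>> arm_command([
  {"dx":-0.059,"dy":0.112,"dz":-0.013,"rx":0,"ry":0,"rz":0,"fingers":-1},
  {"dx":-0.025,"dy":0.117,"dz":-0.005,"rx":0,"ry":0,"rz":0,"fingers":-1},
  {"dx":-0.028,"dy":0.116,"dz":-0.006,"rx":0,"ry":0,"rz":0,"fingers":-1},
  {"dx":-0.033,"dy":0.116,"dz":-0.007,"rx":0,"ry":0,"rz":0,"fingers":-1},
  {"dx":-0.036,"dy":0.114,"dz":-0.008,"rx":0,"ry":0,"rz":0,"fingers":-1},
  {"dx":-0.04,"dy":0.113,"dz":-0.009,"rx":0,"ry":0,"rz":0,"fingers":-1},
  {"dx":-0.044,"dy":0.111,"dz":-0.009,"rx":0,"ry":0,"rz":0,"fingers":-1},
  {"dx":-0.047,"dy":0.11,"dz":-0.01,"rx":0,"ry":0,"rz":0,"fingers":-1},
  {"dx":-0.052,"dy":0.108,"dz":-0.011,"rx":0,"ry":0,"rz":0,"fingers":-1},
  {"dx":-0.054,"dy":0.106,"dz":-0.012,"rx":0,"ry":0,"rz":0,"fingers":-1},
])

```text
t: 47.0
tool_pos: [0.4829, 0.0247, 0.0879]
tcp_rot: [[-0.976, -0.067, -0.208], [-0.065, 0.998, -0.014], [0.208, 0.0, -0.978]]
contact_force: [-2.8, -1.5, 3.4]
finger_gap: 0.0227
grasp_force: 59.5
```

```bash
python3 -c "
from h import *
tipm()"; for r in 86.3 87.3 88; do python3 arc.py $r -76.5 42.08 10 | sed 's/np.float64(\([^)]*\))/\1/g'; done
```

```text
47.0 tip mould mm [-76.5763  42.4624  53.6322] r 87.56129962607905 F [-2.8363 -1.5043  3.4155]
[(-0.093, 0.085, -0.02), (-0.062, 0.102, -0.013), (-0.065, 0.099, -0.014), (-0.069, 0.098, -0.015), (-0.072, 0.095, -0.015), (-0.075, 0.092, -0.016), (-0.078, 0.089, -0.017), (-0.081, 0.087, -0.017), (-0.084, 0.084, -0.018), (-0.087, 0.08, -0.018)] end -56.92 64.85
[(-0.059, 0.104, -0.012), (-0.062, 0.102, -0.013), (-0.065, 0.1, -0.014), (-0.068, 0.097, -0.015), (-0.072, 0.095, -0.015), (-0.075, 0.093, -0.016), (-0.078, 0.089, -0.017), (-0.081, 0.087, -0.017), (-0.083, 0.084, -0.018), (-0.087, 0.081, -0.018)] end -57.84 65.38
[(-0.035, 0.117, -0.007), (-0.061, 0.102, -0.013), (-0.066, 0.1, -0.014), (-0.068, 0.098, -0.014), (-0.072, 0.095, -0.015), (-0.075, 0.092, -0.016), (-0.077, 0.09, -0.016), (-0.081, 0.087, -0.017), (-0.084, 0.085, -0.018), (-0.086, 0.081, -0.018)] end -58.49 65.76
```

>>> arm_command([
  {"dx":-0.093,"dy":0.085,"dz":-0.02,"rx":0,"ry":0,"rz":0,"fingers":-1},
  {"dx":-0.062,"dy":0.102,"dz":-0.013,"rx":0,"ry":0,"rz":0,"fingers":-1},
  {"dx":-0.065,"dy":0.099,"dz":-0.014,"rx":0,"ry":0,"rz":0,"fingers":-1},
  {"dx":-0.069,"dy":0.098,"dz":-0.015,"rx":0,"ry":0,"rz":0,"fingers":-1},
  {"dx":-0.072,"dy":0.095,"dz":-0.015,"rx":0,"ry":0,"rz":0,"fingers":-1},
  {"dx":-0.075,"dy":0.092,"dz":-0.016,"rx":0,"ry":0,"rz":0,"fingers":-1},
  {"dx":-0.078,"dy":0.089,"dz":-0.017,"rx":0,"ry":0,"rz":0,"fingers":-1},
  {"dx":-0.081,"dy":0.087,"dz":-0.017,"rx":0,"ry":0,"rz":0,"fingers":-1},
  {"dx":-0.084,"dy":0.084,"dz":-0.018,"rx":0,"ry":0,"rz":0,"fingers":-1},
  {"dx":-0.087,"dy":0.08,"dz":-0.018,"rx":0,"ry":0,"rz":0,"fingers":-1},
])

```text
t: 48.0
tool_pos: [0.501, 0.0488, 0.0879]
tcp_rot: [[-0.976, -0.067, -0.208], [-0.065, 0.998, -0.014], [0.208, 0.0, -0.978]]
contact_force: [-4.9, 0.2, 1.6]
finger_gap: 0.0229
grasp_force: 59.5
```

```bash
python3 -c "
from h import *
tipm()"; python3 arc.py 86.3 -56.92 64.85 3 | sed 's/np.float64(\([^)]*\))/\1/g'
```

```text
48.0 tip mould mm [-56.9773  65.3107  53.614 ] r 86.67122547772829 F [-4.9368  0.1698  1.5677]
[(-0.089, 0.078, -0.019), (-0.092, 0.074, -0.02), (-0.095, 0.071, -0.02)] end -49.86 70.42
```

>>> arm_command([
  {"dx":-0.089,"dy":0.078,"dz":-0.019,"rx":0,"ry":0,"rz":0,"fingers":-1},
  {"dx":-0.092,"dy":0.074,"dz":-0.02,"rx":0,"ry":0,"rz":0,"fingers":-1},
  {"dx":0.38,"dy":0,"dz":-0.246,"rx":0,"ry":0,"rz":0,"fingers":-1},
  {"dx":0.166,"dy":0,"dz":-0.782,"rx":0,"ry":0,"rz":0,"fingers":-1},
  {"dx":0.166,"dy":0,"dz":-0.782,"rx":0,"ry":0,"rz":0,"fingers":-1},
  {"dx":0.166,"dy":0,"dz":-0.782,"rx":0,"ry":0,"rz":0,"fingers":-1},
  {"dx":0.166,"dy":0,"dz":-0.782,"rx":0,"ry":0,"rz":0,"fingers":-1},
  {"dx":0,"dy":0,"dz":0,"rx":0,"ry":-0.0667,"rz":0,"fingers":-1},
  {"dx":0,"dy":0,"dz":0,"rx":0,"ry":-0.0667,"rz":0,"fingers":-1},
])

```text
t: 48.9
tool_pos: [0.4983, 0.0519, 0.177]
tcp_rot: [[-0.998, -0.066, 0.008], [-0.066, 0.998, -0.0], [-0.008, -0.001, -1.0]]
contact_force: [-0.5, 0.0, -1.4]
finger_gap: 0.0222
grasp_force: 59.2
```

>>> arm_command([
  {"dx":0.108,"dy":0.94,"dz":0,"rx":0,"ry":0,"rz":0,"fingers":-1},
  {"dx":0.108,"dy":0.94,"dz":0,"rx":0,"ry":0,"rz":0,"fingers":-1},
  {"dx":0.108,"dy":0.94,"dz":0,"rx":0,"ry":0,"rz":0,"fingers":-1},
  {"dx":0.108,"dy":0.94,"dz":0,"rx":0,"ry":0,"rz":0,"fingers":-1},
  {"dx":0.108,"dy":0.94,"dz":0,"rx":0,"ry":0,"rz":0,"fingers":-1},
  {"dx":0.108,"dy":0.94,"dz":0,"rx":0,"ry":0,"rz":0,"fingers":-1},
  {"dx":0.108,"dy":0.94,"dz":0,"rx":0,"ry":0,"rz":0,"fingers":-1},
  {"dx":0.108,"dy":0.94,"dz":0,"rx":0,"ry":0,"rz":0,"fingers":-1},
  {"dx":0.108,"dy":0.94,"dz":0,"rx":0,"ry":0,"rz":0,"fingers":-1},
  {"dx":0.108,"dy":0.94,"dz":0,"rx":0,"ry":0,"rz":0,"fingers":-1},
])

```text
t: 49.9
tool_pos: [0.4547, 0.2856, 0.1765]
tcp_rot: [[-0.998, -0.066, 0.002], [-0.066, 0.998, 0.001], [-0.002, 0.001, -1.0]]
contact_force: [-0.2, 0.7, -1.3]
finger_gap: 0.0227
grasp_force: 59.2
```

>>> arm_command([
  {"dx":0,"dy":0,"dz":0,"rx":0,"ry":0,"rz":0,"fingers":-1},
  {"dx":0,"dy":0,"dz":0,"rx":0,"ry":0,"rz":0,"fingers":-1},
])

```text
t: 50.1
tool_pos: [0.4548, 0.2847, 0.1762]
tcp_rot: [[-0.998, -0.067, 0.001], [-0.067, 0.998, 0.0], [-0.001, 0.0, -1.0]]
contact_force: [0.4, 0.3, -1.2]
finger_gap: 0.0226
grasp_force: 59.3
```

```bash
python3 - <<'E'
from h import *
s=state(); T=np.array(s["tool_pos"]); R=np.array(s["tcp_rot"]); print(T,R)
q=capture("wrist"); C=grid(q)
rect(C,reg(C,.3,.65,.36,.5,.045,.1),"mallet")
rect(C,reg(C,.5,.65,.34,.5,.075,.1),"head")
q=capture("top"); C=grid(q); rect(C,reg(C,.3,.65,.36,.5,.045,.1),"mallet"); wknobs(q,.14,.155)
E
```

```text
[0.4548 0.2847 0.1762] [[-0.9977 -0.0674  0.001 ]
 [-0.0674  0.9977  0.0002]
 [-0.001   0.0002 -1.    ]]
mallet 9107 mean [0.4551 0.4083] rect c [0.4519 0.41  ] [0.1812 0.0507] 6.36 axis deg 6.92 z 0.0623
head 1654 mean [0.5136 0.4192] rect c [0.5197 0.4167] [0.0394 0.0528] 0.1 axis deg 68.86 z 0.085
mallet 343 mean [0.4885 0.4122] rect c [0.4532 0.4104] [0.1855 0.0503] 5.85 axis deg 5.47 z 0.0826
comp [404.  86.] 2215 [ 0.8382 -0.4479] 0.0786 z 0.14937392039271757 rgb [148. 136. 109.]
comp [475. 114.] 145 [ 0.7751 -0.6887] 0.0625 z 0.1474788995432541 rgb [111. 101.  80.]
comp [249. 144.] 50 [ 0.6686 -0.0023] 0.0108 z 0.1497946789811757 rgb [58. 57. 58.]
comp [250. 166.] 46 [ 0.6037 -0.0077] 0.0107 z 0.14983279278980832 rgb [59. 58. 58.]
comp [491. 271.] 262 [ 0.3042 -0.7183] 0.0846 z 0.1436998787377457 rgb [129. 119.  95.]
comp [  6. 284.] 157 [0.2858 0.6681] 0.0549 z 0.14560388629094412 rgb [69. 63. 50.]
comp [  2. 360.] 88 [0.0867 0.6616] 0.0386 z 0.14725302715456046 rgb [55. 50. 40.]
comp [242. 370.] 240 [0.039  0.0184] 0.1054 z 0.1474077398972412 rgb [47. 44. 37.]
```

>>> arm_command([
  {"dx":0,"dy":0,"dz":0.7,"rx":0,"ry":0,"rz":0,"fingers":-1},
  {"dx":0,"dy":0,"dz":1,"rx":0,"ry":0,"rz":0,"fingers":-1},
  {"dx":0,"dy":0,"dz":1,"rx":0,"ry":0,"rz":0,"fingers":-1},
  {"dx":0,"dy":0,"dz":1,"rx":0,"ry":0,"rz":0,"fingers":-1},
  {"dx":0,"dy":0,"dz":1,"rx":0,"ry":0,"rz":0,"fingers":-1},
  {"dx":0,"dy":0,"dz":0.6,"rx":0,"ry":0,"rz":0,"fingers":-1},
  {"dx":0,"dy":0,"dz":0.25,"rx":0,"ry":0,"rz":0,"fingers":-1},
  {"dx":0,"dy":0,"dz":0,"rx":0,"ry":0,"rz":0,"fingers":-1},
])

```text
t: 51.0
tool_pos: [0.455, 0.2841, 0.0369]
tcp_rot: [[-0.998, -0.066, -0.001], [-0.066, 0.998, -0.0], [0.001, -0.0, -1.0]]
contact_force: [0.4, 0.5, -0.2]
finger_gap: 0.0227
grasp_force: 59.3
```

>>> arm_command([
  {"dx":0,"dy":0,"dz":0.04,"rx":0,"ry":0,"rz":0,"fingers":-1},
  {"dx":0,"dy":0,"dz":0,"rx":0,"ry":0,"rz":0,"fingers":-1},
])

```text
t: 51.2
tool_pos: [0.4553, 0.2847, 0.037]
tcp_rot: [[-0.998, -0.066, 0.002], [-0.066, 0.998, 0.001], [-0.002, 0.0, -1.0]]
contact_force: [-0.2, 0.8, -0.6]
finger_gap: 0.0224
grasp_force: 59.3
```

>>> arm_command([
  {"dx":0,"dy":0,"dz":0.04,"rx":0,"ry":0,"rz":0,"fingers":-1},
  {"dx":0,"dy":0,"dz":0,"rx":0,"ry":0,"rz":0,"fingers":-1},
])

```text
t: 51.4
tool_pos: [0.4549, 0.2847, 0.0355]
tcp_rot: [[-0.998, -0.067, 0.001], [-0.067, 0.998, 0.0], [-0.001, 0.0, -1.0]]
contact_force: [0.9, -0.3, 0.3]
finger_gap: 0.0227
grasp_force: 59.3
```

>>> arm_command([
  {"dx":0,"dy":0,"dz":0.04,"rx":0,"ry":0,"rz":0,"fingers":-1},
  {"dx":0,"dy":0,"dz":0,"rx":0,"ry":0,"rz":0,"fingers":-1},
])

```text
t: 51.6
tool_pos: [0.4549, 0.2847, 0.0343]
tcp_rot: [[-0.998, -0.067, 0.0], [-0.067, 0.998, 0.0], [-0.0, 0.0, -1.0]]
contact_force: [-1.5, 0.2, 0.6]
finger_gap: 0.0226
grasp_force: 59.5
```

>>> arm_command([
  {"dx":0,"dy":0,"dz":0,"rx":0,"ry":0,"rz":0,"fingers":1},
  {"dx":0,"dy":0,"dz":0,"rx":0,"ry":0,"rz":0,"fingers":1},
  {"dx":0,"dy":0,"dz":0,"rx":0,"ry":0,"rz":0,"fingers":1},
  {"dx":0,"dy":0,"dz":0,"rx":0,"ry":0,"rz":0,"fingers":1},
  {"dx":0,"dy":0,"dz":-0.4,"rx":0,"ry":0,"rz":0,"fingers":1},
  {"dx":0,"dy":0,"dz":-1,"rx":0,"ry":0,"rz":0,"fingers":1},
  {"dx":0,"dy":0,"dz":-1,"rx":0,"ry":0,"rz":0,"fingers":1},
  {"dx":0,"dy":0,"dz":-1,"rx":0,"ry":0,"rz":0,"fingers":1},
  {"dx":0,"dy":0,"dz":-1,"rx":0,"ry":0,"rz":0,"fingers":1},
  {"dx":0,"dy":0,"dz":-1,"rx":0,"ry":0,"rz":0,"fingers":1},
])

```text
t: 52.6
tool_pos: [0.4546, 0.2846, 0.171]
tcp_rot: [[-0.998, -0.067, 0.001], [-0.067, 0.998, 0.0], [-0.001, 0.0, -1.0]]
contact_force: [0.7, -0.2, -0.3]
finger_gap: 0.0854
grasp_force: 0.0
```

>>> arm_command([
  {"dx":0.5,"dy":0,"dz":-1,"rx":0,"ry":0,"rz":0,"fingers":1},
  {"dx":1,"dy":0,"dz":-1,"rx":0,"ry":0,"rz":0,"fingers":1},
  {"dx":1,"dy":0,"dz":-0.5,"rx":0,"ry":0,"rz":0,"fingers":1},
  {"dx":1,"dy":0,"dz":0,"rx":0,"ry":0,"rz":0,"fingers":1},
  {"dx":0,"dy":0,"dz":0,"rx":0,"ry":0,"rz":0,"fingers":1},
  {"dx":0,"dy":0,"dz":0,"rx":0,"ry":0,"rz":0,"fingers":1},
])

```text
t: 53.2
tool_pos: [0.3675, 0.2789, 0.2324]
tcp_rot: [[-0.998, -0.067, 0.001], [-0.067, 0.998, 0.0], [-0.001, 0.0, -1.0]]
contact_force: [0.3, 0.9, 0.8]
finger_gap: 0.0858
grasp_force: 0.0
```

```bash
python3 - <<'E'
from h import *
for n in ["scene","top"]:
    q=capture(n); save(q,n+"9"); C=grid(q)
    for a,b in [("pinL",(.59,.67,.09,.165,.088,.13)),("pinR",(.61,.68,-.18,-.11,.088,.13)),("tool",(.3,.65,.2,.36,.02,.04)),("mallet",(.3,.65,.36,.5,.045,.1))]:
        rect(C,reg(C,*b),a+n)
E
```

```text
pinLscene 93 mean [0.6289 0.1272] rect c [0.6285 0.1261] [0.0246 0.0252] 82.85 axis deg -83.8 z 0.0975
pinRscene 75 mean [ 0.6461 -0.1412] rect c [ 0.6457 -0.142 ] [0.0263 0.0252] 66.86 axis deg 67.62 z 0.0961
toolscene 319 mean [0.4448 0.2861] rect c [0.4665 0.2866] [0.1432 0.0234] 3.73 axis deg 3.21 z 0.0265
malletscene 1229 mean [0.4835 0.4168] rect c [0.4544 0.4133] [0.1851 0.0511] 4.88 axis deg 6.37 z 0.0751
pinLtop 73 mean [0.6276 0.1265] rect c [0.6277 0.1262] [0.0252 0.0257] 30.4 axis deg 18.57 z 0.098
pinRtop 75 mean [ 0.6451 -0.1423] rect c [ 0.6455 -0.1425] [0.0263 0.0261] 25.42 axis deg -67.1 z 0.098
tooltop 258 mean [0.4438 0.2823] rect c [0.4661 0.2846] [0.1402 0.0244] 3.98 axis deg 4.46 z 0.0275
mallettop 735 mean [0.4864 0.4112] rect c [0.4697 0.4135] [0.1525 0.0521] 5.39 axis deg 3.93 z 0.0769
```

View pics/scene9.png

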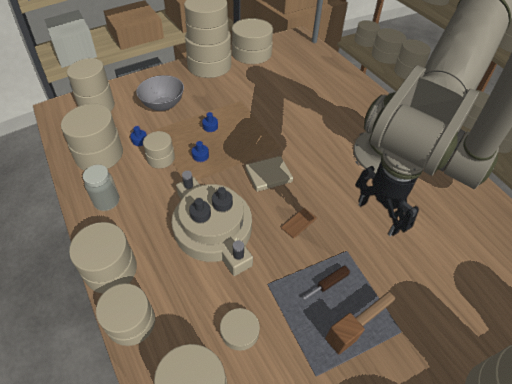

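```bash
python3 -c "
from station import close_job
print(close_job())"
```

```text
the job is handed in; nothing more can be done
None
```

I finished the job and handed it in at about 53 s of the 208 s allowed. Both dark iron weights are on the lid and both pins measure fully down (98 mm). I ran the seam right to left at about 3 cm/s, with only light wall contact on part of the right half. The mallet and seam tool are on the mat; the mallet got knocked about 4 cm after I set it down, and its handle end now sits about 6 mm inside the edge. I left the blue look-alikes and other bench items alone, and close_job gave no verdict.

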